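Hang the label-height gauge on its catch hook, graduated face outward

ROBOT

A 7-joint arm with a two-finger parallel gripper is mounted at the origin on the work surface. World frame = base frame: x ahead of the robot, y to its left, z up, the work surface at z = 0. Lengths are in mm, angles in rad, forces in N, time in s.
With the tool pointing down it reaches from about 375 to 925 mm from the base axis. Payload 3.1 kg.
Tool frame: the origin (TCP) lies at the very end of the fingers, on their centre line; the grasp point (between the pads) lies 19 mm behind it; z points along the fingers, y is the direction in which the jaws open and shut (so a half turn about z gives the same grasp; the last joint's range is limited). The gripper opens to 85 mm and grips with 20 to 120 N. Pads are 22 mm wide; open, the fingers measure 114 mm over their backs; the gripper's body (76 mm by 85 mm) begins 54 mm behind the grasp point. The pads swing forward as they close: fully open they stand 13 mm farther back than shut.
Start: joints at [1.058, 0.383, 0.044, 1.598, -0.018, 1.161, -0.05], TCP at [261.973, -594.872, 231.269] pointing down, gripper open.
Joint ranges: [-2.61, 2.61], [-0.41, 2.15], [-1.48, 1.57], [0, 2.5], [-1.57, 4.71], [0.05, 1.97], [-2.85, 2.85]. Speed limits (rad/s): [2.79, 2.79, 3.14, 3.14, 3.14, 3.14, 3.14].

INTERFACE

Orientations are given as a rotation vector (axis times angle).
In Python, from plant import arm gives the robot as it stands.
- The arm moves only by the tool carry_out, never from a script. Its argument "increments" is a list of rows, each a list of 3 entries, a list of its own where there are three numbers: the gripper's target within -1 to 1 (shut at 1, half-way at 0, fully open at -1), then the shift along the tool's x, y, z in mm, then the turn about the tool's z in rad. A call has 1 to 20 rows; each row shifts and turns the pose as measured when the row begins, along the tool's axes as they then stand; what a row does not reach is not made up. A row lasts 1/12 s, in which the tool goes at most 41.7 mm and 7.16 degrees, less where a joint would pass 70% of its speed; a pose out of reach is approached as far as the arm can. A call is refused whole if a number of a shift passes 41.7 or a number of a turn 0.125, either way. A call with a gripper value outside its range is refused whole. The fingers move at their own pace and stop on an object; the grip force is fixed at half the most. Time passes only in rows, so rows that do not move let the fingers close. It gives the time, the measured TCP pose, the force and the opening at its end, in the units of the state.
- arm.observe(): the state, without advancing time (a new reading comes with each control period).
- arm.read_camera(name): name is "scene" or "top"; returns the picture (384x512x3 uint8, red, green, blue); there is no depth.
- arm.calibration(name): a dict with "fx", "fy", "cx", "cy" (pixels), "origin" and "orientation" of the camera in the world. Camera axes: x right, y up, looking along -z (the intrinsics and any distortion apply to the point x, -y, -z); pixel columns grow to the right and rows downward; lengths in mm; the calibration is good to about 2 mm. A picture is of the moment at which its call begins. calibration takes no time and is no camera call.
- arm.hand_in(): hands the job in, once; it reports no verdict.
Trained networks look in the newest picture that a camera, given by its name, has taken for a name from the list of things; names that differ only in an ending like _2 or _b are one class to them, and where a whole thing is asked for, a point or a joint stands for the part that bears it (a point fixed in the world has none). Each returns a list of dicts, best first, with "score" (0 to 1); they miss things now and then, are a little off and sometimes report something else, mostly with a low value. They report only what shows in the picture. A call takes as long as a camera call.
- arm.search_frame(camera, target): "point" ([column, row] as shares, 0 to 1, of the picture: columns of its width, rows of its height, amid what is visible of it).
- arm.trace(camera, target): "region" (384x512 bool, what is visible of it) and "point" ([column, row] as shares, 0 to 1, of the picture: columns of its width, rows of its height, amid what is visible of it).
The state is a dict: "time": time; "joint_pos": joint angles; "joint_vel": joint speeds; "joint_torque": joint torques, N m; "tcp_pos": TCP position; "eef_rot": TCP orientation; "wrist_force": force on the tool from outside, world axes, zero at the start; "wrist_torque": the same for the moment, N m; "gripper_width": opening from 0.0 (shut) to 1.0 (fully open).
Only numpy, scipy, OpenCV 4.12 (cv2) and the standard library are available. Lean on these libraries where they do the work, as an engineer would, in place of code of your own. Each camera call takes 0.05 s, during which the arm holds its last target. There are 200 camera calls.

TASK

Take the blue-faced setting gauge by its black handle out of the slotted rack and hang it on the labeller's hook post, with the blue graduated face pointing outward, away from the post. The head of the hook is clamped at a height that differs from day to day and has a stiff sprung roller catch: ease the gauge down by feel, pushing with no more than about 15 N, until its bar has passed the catch and sits fully home on the floor of the hook, holding the red pin there right down; then let go and leave it hanging still. Leave the orange gauge in the rack and everything else on the table where it is.

Things in the scene. Friction and masses are not known exactly. Their poses are not given: they have to be found in the camera images.
- gauge_grip (a point): Centre of the black handle block (16 mm in own x, 36 mm in y, 36 mm high) on top of the blue-faced gauge, 0.18 to 0.34 kg, which stands upright in the rack (may lean 5 degrees). Own z up along the gauge; own +x is the normal of its blue graduated face (the other face is bare metal). Fingers may close on the 36 mm sides or the 16 mm faces.
- gauge_bar (a point): Centre of the gauge's round bar, 8 mm thick, along own y, 46 mm below the handle's centre: the gauge hangs by it. Between it and the handle is a strip 28 mm high, 4 mm thick, 60 mm wide. Under the bar is a window 48 mm wide, 62 mm high, then the graduated panel, 45 mm high. Axes as gauge_grip.
- gauge_ahead (a point): A point in the air 100 mm straight out from the bar on the blue side of the gauge; axes as gauge_grip.
- gauge: The same blue gauge: a 4 mm thick, 60 mm wide aluminium plate, 175 mm tall with its handle; this is the centre of its lower edge, 111 mm below the bar and 157 mm below the handle's centre; axes as gauge_grip.
- rack: Grey and black rack fixed to the table, 134 mm (x) by 84 mm (y) by 40 mm high, origin at the centre of its underside. Two slots along own y, 6 mm wide, 28 mm deep, floor at 12 mm; the blue gauge is in the slot at own x = +32 mm, the orange one in the slot at x = -32 mm.
- spare_grip (a point): Centre of the black handle of the orange-faced gauge, of the same shape and size, in the rack's other slot. To be left alone.
- hook_mid (a point): Point fixed to the post, +x outward, z up. The bar's centre lies straight above or below it (within 10 mm) when fully home, as the head is clamped up to 10 mm higher or lower; that height is not reported. The head is a steel trough 24 mm wide (y), 11 mm from back wall to lip, open above, with a rigid floor 6 mm thick, 4 mm under the bar's home.
- hook: The hook post, fixed to the table; origin at the centre of the 110 by 100 mm foot's underside, hook_mid lies 52 mm ahead (+x) and 154 mm up. On its head, from the bar's home: lip inner face 4 mm ahead, lip 4 mm thick, top end 22 mm above and flared to 13 mm ahead. It goes through the window with the bar above it. Back wall 7 mm behind, with a sloped lead-in to 20 mm above.
- seat_pin (a joint): Red pin in the hook's floor, pushed down by the bar: 0 when free, 0.005 (m) when the gauge is fully home (0.5 N). Above it a 14 mm brass roller (axis 2 mm over the bar's home), sprung out of the back wall, blocks the bar from 9 mm above home: it takes 5 to 10 N downward to pass, yields after, and lets the bar rise again if let go over 2 mm above home.
- bottle_a: Amber bottle, 62 mm across, 225 mm tall; origin at its underside. To be left alone.
- bottle_b: Another amber bottle, 62 mm across, 225 mm tall; origin at its underside. To be left alone.
- label_core: Cardboard ring, 90 mm across, 50 mm high; origin at its underside. To be left alone.
- wrench: Steel wrench lying flat; origin at its underside. To be left alone.
- star_knob: Black hand knob, 44 mm across, 34 mm high; origin at its underside. To be left alone.
- idler: White flanged roller standing on end, 60 mm across, 50 mm high; origin at its underside. To be left alone.
- cap_bin: Grey open bin, 140 by 100 by 50 mm; origin at its underside. To be left alone.

How it is judged:
By the outcome, as a careful person would: the job done as asked, in the order asked, and still so for the second after the job is handed in, with the robot touching nothing.
It also fails if it takes over 64 s, if anything falls off the work surface, if the arm or the gripper's body presses on something with over 40 N, if the wrist force passes 120 N, or if a joint passes its speed limit or range.

## Working session

There is one attempt and no reset: what is moved stays moved. The work goes in short steps, Python scripts to look and compute and a tool call to move; the robot and the scene stay as the last step left them, time stands still between calls to the robot, and variables do not carry over. Pictures are saved under pics/ and viewed, about 8 in all and at most 12, crops included, and the job is handed in when it is done.

Besides the shell and the picture viewer there is one more tool, called after "Emit:" by a JSON object that holds its "name" and its "arguments". carry_out: Moves the arm, as the interface text tells. Its arguments: {"type":"object","properties":{"increments":{"type":"array","items":{"type":"array"}}},"required":["increments"]}

```bash
mkdir -p pics; ls
python3 - <<'E'
from plant import arm
import cv2
s=arm.observe()
print(s)
for n in("scene","top"):
    print(n,arm.calibration(n))
    cv2.imwrite(f"pics/{n}0.png",arm.read_camera(n)[:,:,::-1])
    for t in("gauge","gauge_grip","gauge_bar","spare_grip","rack","hook","hook_mid","seat_pin"):
        try: print(t,[(round(d["score"],2),[round(d["point"][0]*512,1),round(d["point"][1]*384,1)]) for d in arm.search_frame(n,t)])
        except Exception as e: print(t,e)
E
```

```text
pics
{'time': 0.0, 'joint_pos': array([ 1.05822706,  0.38385671,  0.0438288 ,  1.59962403, -0.01792884,
        1.16117874, -0.04989204]), 'joint_vel': array([-0.00138619, -0.00074904,  0.0011476 , -0.00101859, -0.00015474,
        0.00053432, -0.00154114]), 'joint_torque': array([ 6.58980480e-05, -4.33459318e+01,  1.02463357e+00, -2.49510938e+01,
        1.05782098e-02,  1.13910789e-02, -1.61324488e-05]), 'tcp_pos': array([ 261.55185551, -594.00258054,  229.84985113]), 'eef_rot': array([-3.07171576e+00, -6.46447610e-01,  1.04238922e-03]), 'wrist_force': array([ 0.32151247, -0.32951628,  0.26077832]), 'wrist_torque': array([0.02506935, 0.00550443, 0.00222447]), 'gripper_width': 1.001081770285651}
scene {'fx': 362.9372520709379, 'fy': 362.9372520709379, 'cx': 250.89051563486234, 'cy': 199.32722929383525, 'origin': array([1415.91582198,  495.32860944,  820.22522066]), 'orientation': array([0.57779397, 0.98918439, 1.93487588])}
gauge [(0.55, [317.1, 192.4])]
gauge_grip [(0.78, [317.6, 199.4])]
gauge_bar [(0.65, [319.2, 192.0])]
spare_grip [(0.81, [300.9, 204.4])]
rack [(0.88, [306.4, 224.6]), (0.74, [318.5, 199.2])]
hook [(0.87, [214.1, 195.6])]
hook_mid [(0.58, [213.1, 191.7])]
seat_pin []
top {'fx': 385.0882228076055, 'fy': 385.0882228076055, 'cx': 253.57409545989393, 'cy': 186.62869761120228, 'origin': array([4.09821975e+02, 4.53442442e-01, 1.25509246e+03]), 'orientation': array([ 0.09958142, -0.09900373, -1.54715372])}
gauge [(0.42, [190.2, 220.1])]
gauge_grip [(0.69, [191.3, 218.5])]
gauge_bar [(0.53, [187.2, 218.6]), (0.42, [113.8, 172.5])]
spare_grip []
rack [(0.81, [202.4, 210.9])]
hook [(0.79, [323.1, 209.6])]
hook_mid [(0.85, [320.8, 209.2]), (0.2, [310.5, 118.3])]
seat_pin []
```

Run:
```python
import cv2
a=cv2.imread("pics/scene0.png")[120:280,170:370]; b=cv2.imread("pics/top0.png")[130:290,150:350]
cv2.imwrite("pics/s0c.png",cv2.resize(a,(800,600)[:1]+(640-40,),interpolation=cv2.INTER_CUBIC)); cv2.imwrite("pics/t0c.png",cv2.resize(b,(750,600),interpolation=cv2.INTER_CUBIC))
```

```text
(no output)
```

View pics/s0c.png

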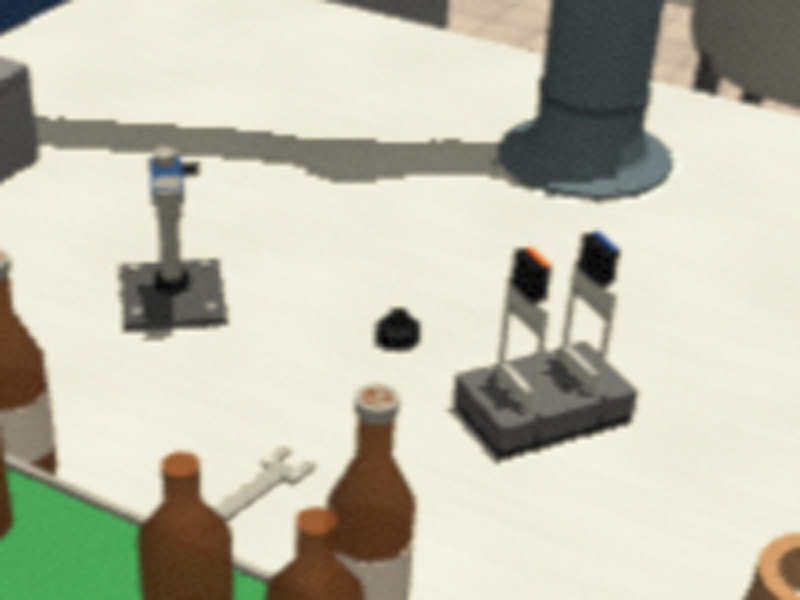

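View pics/top0.png

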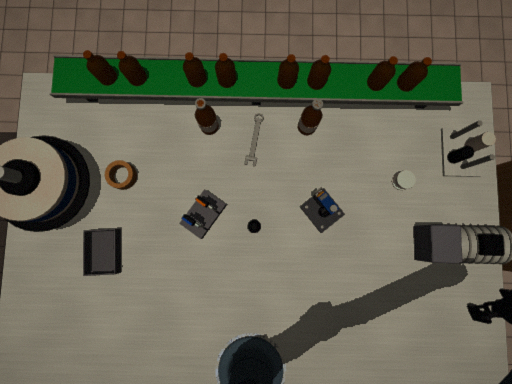

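View pics/t0c.png

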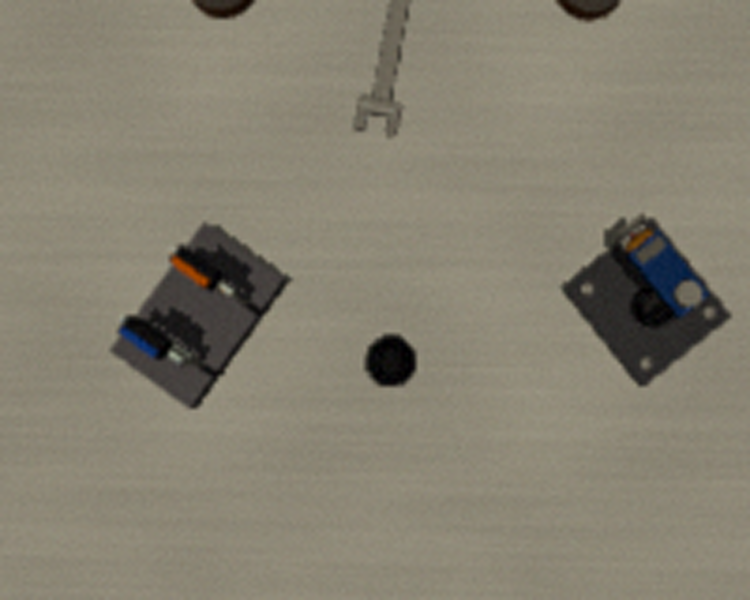

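The scene crop shows the post at the left and the rack at the right. The blue face is on the far (+y, −x) side of its gauge, which is the right-hand one. The top view has the rack at about (202,213) and the hook foot at about (323,210), with its head reaching up and to the left. Next I'll fit poses.

```bash
cat > h.py <<'E'
import numpy as np, cv2
from scipy.spatial.transform import Rotation as R
from plant import arm
def proj(n,P):
    c=arm.calibration(n); q=(np.atleast_2d(P)-c["origin"])@R.from_rotvec(c["orientation"]).as_matrix()
    return np.c_[c["cx"]+c["fx"]*q[:,0]/-q[:,2], c["cy"]+c["fy"]*-q[:,1]/-q[:,2]]
def ray(n,u):
    c=arm.calibration(n); d=np.array([(u[0]-c["cx"])/c["fx"],-(u[1]-c["cy"])/c["fy"],-1.])
    return c["origin"],R.from_rotvec(c["orientation"]).as_matrix()@d
def atz(n,u,z):
    o,d=ray(n,u); return o+d*(z-o[2])/d[2]
def tri(us):
    A=np.zeros((3,3));b=np.zeros(3);rs=[ray(n,u) for n,u in us]
    for o,d in rs:
        d=d/np.linalg.norm(d);M=np.eye(3)-np.outer(d,d);A+=M;b+=M@o
    p=np.linalg.solve(A,b)
    return p,[np.linalg.norm(np.cross(p-o,d/np.linalg.norm(d))) for o,d in rs]
def trace(n,t):
    return [(d["score"],np.array(d["point"])*[512,384],d["region"]) for d in arm.trace(n,t)]
E
python3 - <<'E'
from h import *
M={}
for n in("scene","top"):
    arm.read_camera(n)
    for t in("rack","hook","gauge_grip","spare_grip","gauge"):
        r=trace(n,t)
        print(n,t,[(round(s,2),p.round(1),m.sum()) for s,p,m in r])
        if r: M[n+"_"+t]=r[0][2]
np.savez("m.npz",**M)
out=[]
for n,(x0,y0) in {"scene":(190,150),"top":(295,175)}.items():
    im=cv2.imread(f"pics/{n}0.png")[y0:y0+60,x0:x0+60]; out.append(cv2.resize(im,(400,400),interpolation=cv2.INTER_CUBIC))
cv2.imwrite("pics/hook.png",np.hstack(out))
E
```

```text
scene rack [(0.72, array([307.1, 228.5]), np.int64(658)), (0.59, array([262.8, 256.6]), np.int64(927)), (0.35, array([213.2, 195.1]), np.int64(667))]
scene hook [(0.58, array([214.8, 192.3]), np.int64(676))]
scene gauge_grip [(0.73, array([264.9, 257.8]), np.int64(907)), (0.63, array([315.5, 200.9]), np.int64(327))]
scene spare_grip [(0.86, array([300.1, 204.8]), np.int64(362)), (0.49, array([316.5, 197.3]), np.int64(298))]
scene gauge [(0.56, array([315.8, 198.8]), np.int64(395)), (0.23, array([304.1, 224.9]), np.int64(812))]
top rack [(0.82, array([202.2, 209.2]), np.int64(1006))]
top hook [(0.7, array([324. , 209.6]), np.int64(1098))]
top gauge_grip [(0.42, array([190.2, 219.2]), np.int64(140))]
top spare_grip [(0.46, array([205.3, 203.2]), np.int64(88))]
top gauge []
```

View pics/hook.png

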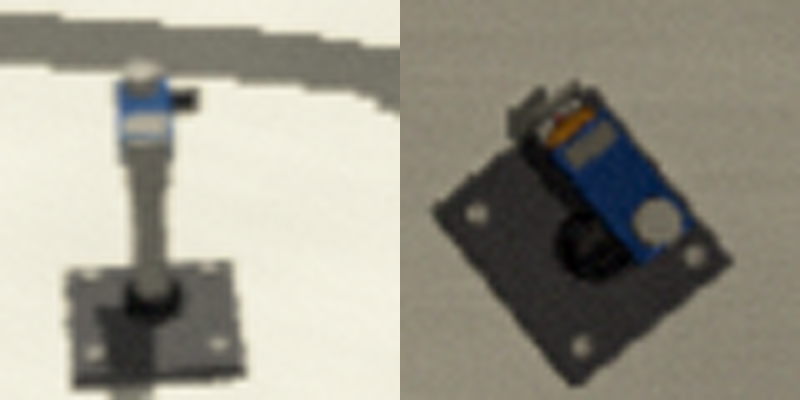

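```bash
cat > fit.py <<'E'
from h import *
from scipy.optimize import minimize
M=np.load("m.npz")
def box(p,yaw,l,w,z0,z1):
    c,s=np.cos(yaw),np.sin(yaw)
    return np.array([[p[0]+c*a*l/2-s*b*w/2,p[1]+s*a*l/2+c*b*w/2,z] for a in(-1,1) for b in(-1,1) for z in(z0,z1)])
# rack silhouettes: hull area of dark pixels
def hullof(im):
    cs=np.vstack(cv2.findContours(im.astype(np.uint8),cv2.RETR_EXTERNAL,cv2.CHAIN_APPROX_NONE)[0]); return cv2.convexHull(cs)[:,0]
def filled(pts):
    m=np.zeros((384*4,512*4),np.uint8); cv2.fillConvexPoly(m,cv2.convexHull(np.round(pts*4+1.5).astype(np.int32)),1); return m
def cost(x,cam,mask4,dims):
    m=filled(proj(cam,box(x[:2],x[2],*dims))); return 1-(m&mask4).sum()/(m|mask4).sum()
def up(m): return cv2.resize(m.astype(np.uint8),(2048,1536),interpolation=cv2.INTER_NEAREST)
E
python3 - <<'E'
from fit import *
f=lambda c,k:np.array(k)
S=lambda x,y:[190+x/6.667,150+y/6.667]; T=lambda x,y:[295+x/6.667,175+y/6.667]; C=lambda x,y:[150+x/3.75,130+y/3.75]
print("postcap",tri([("scene",S(143,72)),("top",T(657,222))]))
for z in(0,10,15): 
    P=[atz("top",T(*q),z)[:2].round(1) for q in((432,210),(575,385),(735,262))]; print(z,P,[np.linalg.norm(P[1]-P[0]).round(1),np.linalg.norm(P[2]-P[1]).round(1)],np.degrees(np.arctan2(*(P[0]-P[1])[::-1])),"ctr",(P[0]+P[2])/2)
    print(" scene foot",[atz("scene",S(*q),z)[:2].round(1) for q in((65,270),(232,262),(245,368),(72,378))])
for k in("top_rack","scene_rack"):
    cam=k.split("_")[0]; m=M[k]; p0=atz(cam,np.argwhere(m).mean(0)[::-1],20)
    m4=up(m); best=None
    for y in np.radians([100,115,130,145]):
        r=minimize(cost,[p0[0],p0[1],y],args=(cam,m4,(134,84,0,40)),method="Nelder-Mead",options=dict(initial_simplex=[[p0[0],p0[1],y],[p0[0]+15,p0[1],y],[p0[0],p0[1]+15,y],[p0[0],p0[1],y+.2]]))
        if best is None or r.fun<best.fun: best=r
    print(k,best.x[:2].round(1),np.degrees(best.x[2]).round(1),best.fun)
print("rack top corners z40",[atz("top",C(*q),40)[:2].round(1) for q in((208,222),(290,280),(195,408),(112,350))])
print("grip", tri([("scene",(315.5,200.9)),("top",(190.2,219.2))]), tri([("scene",(317.6,199.4)),("top",(191.3,218.5))]))
print("spare", tri([("scene",(300.9,204.4)),("top",(205.3,203.2))]))
E
```

```text
postcap (array([ 463.98789635, -329.63046426,  150.96398613]), [np.float64(73.49670613166857), np.float64(73.49670613166845)])
0 [array([ 511.9, -345.5]), array([ 428.2, -413.8]), array([ 489.6, -493.2])] [np.float64(108.0), np.float64(100.4)] 39.21477387160855 ctr [ 500.75 -419.35]
 scene foot [array([ 477.4, -300.7]), array([ 415.6, -220.9]), array([ 501.5, -152.4]), array([ 562.4, -229.6])]
10 [array([ 511.1, -342.7]), array([ 428.1, -410.5]), array([ 488.9, -489.3])] [np.float64(107.2), np.float64(99.5)] 39.24426839007955 ctr [ 500. -416.]
 scene foot [array([ 488.8, -291. ]), array([ 427.8, -212.1]), array([ 512.6, -144.5]), array([ 572.8, -220.8])]
15 [array([ 510.7, -341.4]), array([ 428. , -408.8]), array([ 488.6, -487.3])] [np.float64(106.7), np.float64(99.2)] 39.179825936565486 ctr [ 499.65 -414.35]
 scene foot [array([ 494.5, -286.1]), array([ 433.9, -207.8]), array([ 518.2, -140.6]), array([ 578. , -216.4])]
top_rack [476.4 163.1] 145.5 0.1838643371017472
scene_rack [476.9 161.1] 148.7 0.3511440940012368
rack top corners z40 [array([553.2, 155.2]), array([505.5,  84.3]), array([396.9, 160.3]), array([443.5, 231.6])]
grip (array([455.69459868, 182.19665553, 121.84499022]), [np.float64(4.4075254300018685), np.float64(4.407525430001863)]) (array([455.48084544, 182.99988324, 128.03324199]), [np.float64(0.9055087913177261), np.float64(0.9055087913177055)])
spare (array([501.73444558, 144.58393716, 120.81589265]), [np.float64(0.7680879217881185), np.float64(0.7680879217880906)])
```

Run:
```python
from fit import *
S=lambda x,y:[190+x/6.667,150+y/6.667]; T=lambda x,y:[295+(x-400)/6.667,175+y/6.667]
print("postcap",tri([("scene",S(143,72)),("top",T(657,222))]))
for z in(0,8,15): 
    P=[atz("top",T(*q),z)[:2].round(1) for q in((432,210),(575,385),(735,262))]; print(z,P,[np.linalg.norm(P[1]-P[0]).round(1),np.linalg.norm(P[2]-P[1]).round(1)],np.degrees(np.arctan2(*(P[0]-P[1])[::-1])),"ctr",(P[0]+P[2])/2)
    Q=[atz("scene",S(*q),z)[:2].round(1) for q in((65,270),(232,262),(245,368),(72,378))]; print(" scene foot",Q,"ctr",np.mean(Q,0),np.degrees(np.arctan2(*(Q[2]-Q[1])[::-1])))
out=[]
for n,(x0,y0) in {"scene":(280,170),"top":(172,180)}.items():
    im=cv2.imread(f"pics/{n}0.png")[y0:y0+66,x0:x0+66]; out.append(cv2.resize(im,(396,396),interpolation=cv2.INTER_CUBIC))
cv2.imwrite("pics/rack.png",np.hstack(out))
```

```text
postcap (array([ 491.05264351, -224.24697565,  166.57754662]), [np.float64(1.122325043388293), np.float64(1.122325043388225)])
0 [array([ 507.7, -149.6]), array([ 424.1, -219.6]), array([ 485.4, -297.8])] [np.float64(109.0), np.float64(99.4)] 39.9401311537359 ctr [ 496.55 -223.7 ]
 scene foot [array([ 477.4, -300.7]), array([ 415.6, -220.9]), array([ 501.5, -152.4]), array([ 562.4, -229.6])] ctr [ 489.225 -225.9  ] 38.57022004356932
8 [array([ 507.1, -148.7]), array([ 424. , -218.2]), array([ 484.9, -295.9])] [np.float64(108.3), np.float64(98.7)] 39.90714724074712 ctr [ 496.  -222.3]
 scene foot [array([ 486.5, -292.9]), array([ 425.3, -213.9]), array([ 510.4, -146.1]), array([ 570.7, -222.5])] ctr [ 498.225 -218.85 ] 38.54467407388216
15 [array([ 506.5, -147.8]), array([ 423.9, -216.9]), array([ 484.5, -294.2])] [np.float64(107.7), np.float64(98.2)] 39.914563051180714 ctr [ 495.5 -221. ]
 scene foot [array([ 494.5, -286.1]), array([ 433.9, -207.8]), array([ 518.2, -140.6]), array([ 578. , -216.4])] ctr [ 506.15  -212.725] 38.56020682549683
```

View pics/rack.png

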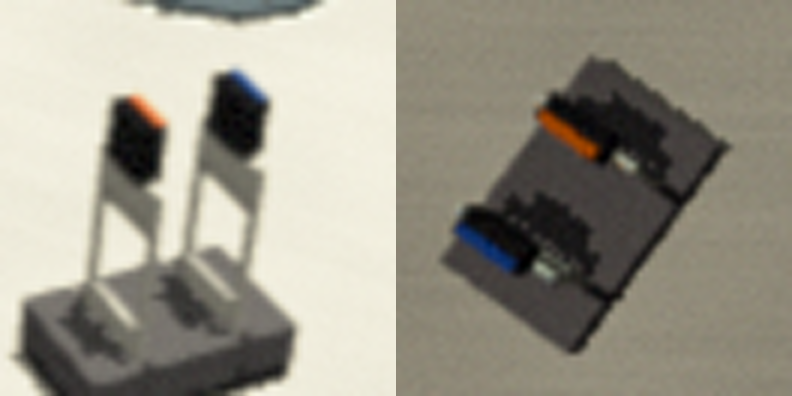

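The scene crop shows the blue handle's top centre at about pixel (320,185), and the top crop shows it at about (188.3,219.7). The slot ends are at about (208,229.5) for blue and (220.2,213.8) for orange. I'll work out the positions from these.

Run:
```python
from fit import *
S=lambda x,y:[280+x/6,170+y/6]; T=lambda x,y:[172+(x-396)/6,180+y/6]; H=lambda x,y:[295+(x-400)/6.667,175+y/6.667]
ang=lambda v:np.degrees(np.arctan2(v[1],v[0])).round(1)
print("blue top",tri([("scene",S(241,88)),("top",T(494,238))]), atz("top",T(494,238),187))
print("orange top",tri([("scene",S(137,112)),("top",T(575,128))]),atz("top",T(575,128),187))
a,b=atz("top",T(458,232),187),atz("top",T(518,270),187);print("blue strip dir",ang(b-a),np.linalg.norm(b-a))
a,b=atz("top",T(540,118),187),atz("top",T(600,158),187);print("orange strip dir",ang(b-a),np.linalg.norm(b-a))
c=[atz("top",T(*q),40)[:2] for q in((590,55),(728,147),(577,352),(443,262))]
print("corners",np.round(c,1),[np.linalg.norm(c[i]-c[i-1]).round(1) for i in range(4)],np.mean(c,0),ang(c[2]-c[1]),ang(c[3]-c[0]),ang(c[1]-c[0]),ang(c[2]-c[3]))
c=[atz("scene",S(*q),40)[:2] for q in((22,300),(215,250),(295,328),(98,385))]
print("scene corners",np.round(c,1),[np.linalg.norm(c[i]-c[i-1]).round(1) for i in range(4)],np.mean(c,0),ang(c[1]-c[0]),ang(c[2]-c[3]))
print("slot ends",atz("top",T(612,297),40)[:2],atz("top",T(685,203),40)[:2])
print("roller",atz("top",H(570,125),163),"lip",atz("top",H(535,100),176),atz("top",H(548,97),176))
yaw=np.radians(39.5);h=np.array([496.5,-222]);ex=np.array([np.cos(yaw),np.sin(yaw)])
for x,z in((52,154),(56,176),(65,176),(45,174)): print("hook pt",x,z,proj("top",[*(h+x*ex),z]),"->crop",(proj("top",[*(h+x*ex),z])-[295,175])*6.667+[400,0], (proj("scene",[*(h+x*ex),z])-[190,150])*6.667)
```

```text
blue top (array([449.82932487, 182.2732735 , 182.92407733]), [np.float64(0.9303527936995843), np.float64(0.9303527936996442)]) [450.03049124 180.71525604 187.        ]
orange top (array([502.00214673, 145.75960327, 183.40043507]), [np.float64(0.07956837543977373), np.float64(0.07956837543977965)]) [501.66071058 145.34453238 187.        ]
blue strip dir -120.7 32.99403040714526
orange strip dir -122.2 33.70928709437026
corners [[553.2 158.8]
 [506.   84.3]
 [397.3 159.8]
 [442.5 231.7]] [np.float64(132.6), np.float64(88.2), np.float64(132.3), np.float64(84.9)] [474.74573833 158.64274112] 145.2 146.7 -122.4 -122.1
scene corners [[511.6  93.3]
 [407.1 168.6]
 [450.7 236. ]
 [555.8 162.6]] [np.float64(82.2), np.float64(128.8), np.float64(80.3), np.float64(128.2)] [481.30145071 165.12088588] 144.2 145.1
slot ends [426.15179186 142.55939419] [476.03124209 106.00129305]
roller [ 532.66227983 -188.95993199  163.        ] lip [ 541.52829131 -171.89735015  176.        ] [ 542.92552396 -177.39941082  176.        ]
hook pt 52 154 [[319.94296325 192.71803597]] ->crop [[566.29473601 118.12614579]] [[144.66430217 145.40256729]]
hook pt 56 176 [[320.38134457 190.7480071 ]] ->crop [[569.21742422 104.99196333]] [[143.18821238 113.29423778]]
hook pt 65 176 [[318.35239196 188.26252142]] ->crop [[555.69039719  88.42123029]] [[144.13272819 121.94479124]]
hook pt 45 174 [[322.73856913 193.86784549]] ->crop [[584.9330404  125.79192588]] [[142.22183596 106.14119418]]
```

Emit:
{"name": "carry_out", "arguments": {"increments": [[-0.2,[0,0,-14],-0.115],[-0.2,[0,0,-14],-0.115],[-0.2,[0,0,-14],-0.115],[-0.2,[0,0,-14],-0.115],[-0.2,[0,0,-14],-0.115],[-0.2,[0,0,0],0]]}}

```text
time: 2.0
tcp_pos: [261.4, -593.5, 301.6]
eef_rot: [-2.739, -1.527, 0.001]
wrist_force: [0.8, -0.6, 1.1]
gripper_width: 0.602
```

```bash
cat >> h.py <<'E'
def st():
    s=arm.observe(); r=R.from_rotvec(s["eef_rot"]).as_matrix()
    print("t",round(s["time"],2),"tcp",s["tcp_pos"].round(1),"yaw_y",np.degrees(np.arctan2(r[1,1],r[0,1])).round(2),"tilt",np.degrees(np.arccos(-r[2,2])).round(2),"F",s["wrist_force"].round(1),"w",round(s["gripper_width"],3))
    return s,r
def to(P,yaw=None):
    s,r=st(); d=np.asarray(P,float)-s["tcp_pos"]; print("  tool shift",(r.T@d).round(1),"dist",np.linalg.norm(d).round(0), "" if yaw is None else ("turn",(-np.radians((yaw-np.degrees(np.arctan2(r[1,1],r[0,1]))+180)%360)+np.pi).round(3)))
E
python3 -c "
from h import *
to([440,-250,290],-33);to([450,181,290],-33)"
```

```text
t 2.0 tcp [ 261.4 -593.5  301.6] yaw_y -31.72 tilt 0.31 F [ 0.8 -0.6  1.1] w 0.602
  tool shift [386.1 -28.6  12.7] dist 387.0 ('turn', np.float64(0.022))
t 2.0 tcp [ 261.4 -593.5  301.6] yaw_y -31.72 tilt 0.31 F [ 0.8 -0.6  1.1] w 0.602
  tool shift [ 758.  -246.7   14.6] dist 797.0 ('turn', np.float64(0.022))
```

Emit:
{"name": "carry_out", "arguments": {"increments": [[-0.2,[38.5,-3,0],0],[-0.2,[38.5,-3,0],0],[-0.2,[38.5,-3,0],0],[-0.2,[38.5,-3,0],0],[-0.2,[38.5,-3,0],0],[-0.2,[38.5,-3,0],0],[-0.2,[38.5,-3,0],0],[-0.2,[38.5,-3,0],0],[-0.2,[38.5,-3,0],0],[-0.2,[38.5,-3,0],0],[-0.2,[34,-20,0],0],[-0.2,[34,-20,0],0],[-0.2,[34,-20,0],0],[-0.2,[34,-20,0],0],[-0.2,[34,-20,0],0],[-0.2,[34,-20,0],0],[-0.2,[34,-20,0],0],[-0.2,[34,-20,0],0],[-0.2,[34,-20,0],0],[-0.2,[34,-20,0],0]]}}

```text
time: 3.67
tcp_pos: [478.6, 158.7, 287.3]
eef_rot: [-2.813, -1.395, 0.013]
wrist_force: [0.7, -0.4, 0.5]
gripper_width: 0.601
```

```bash
python3 -c "
from h import *
to([450,181,240],-33)"
```

```text
t 3.67 tcp [478.6 158.7 287.3] yaw_y -37.26 tilt 0.49 F [ 0.7 -0.4  0.5] w 0.601
  tool shift [  0.7 -36.   47.5] dist 60.0 ('turn', np.float64(-0.074))
```

Emit:
{"name": "carry_out", "arguments": {"increments": [[-0.2,[0,-18,20],-0.035],[-0.2,[0,-18,20],-0.035],[-0.2,[0,0,8],0],[-0.2,[0,0,0],0]]}}

```text
time: 4.0
tcp_pos: [446.3, 195.6, 238.0]
eef_rot: [-2.747, -1.505, 0.001]
wrist_force: [-0.3, -1.1, -1.1]
gripper_width: 0.601
```

Run:
```python
from h import *
to([450,181,210],-33.5)
a=arm.read_camera("scene")[:,:,::-1][145:235,265:345];b=arm.read_camera("top")[:,:,::-1][170:260,150:230]
cv2.imwrite("pics/pre.png",np.hstack([cv2.resize(i,(400,450),interpolation=cv2.INTER_CUBIC) for i in(a,b)]))
```

```text
t 4.0 tcp [446.3 195.6 238. ] yaw_y -32.57 tilt 0.56 F [-0.3 -1.1 -1.1] w 0.601
  tool shift [-10.4  11.2  27.9] dist 32.0 ('turn', np.float64(0.016))
```

View pics/pre.png

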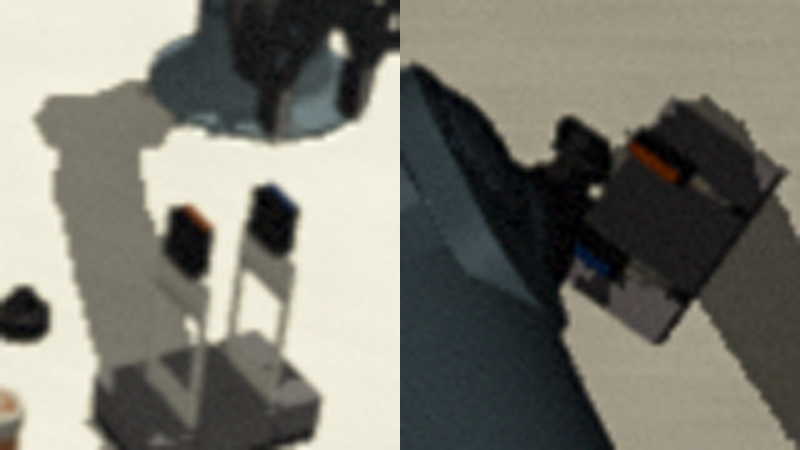

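The scene crop has the open fingers above and to the right of the handle (about (275–355,110)) and the handle at about (272,215), which matches the remaining 15 mm offset. I'll correct that before going down.

Emit:
{"name": "carry_out", "arguments": {"increments": [[-0.2,[-10,11,8],0.01],[-0.2,[0,0,10],0],[-0.2,[0,0,5],0],[-0.2,[0,0,0],0]]}}

```text
time: 4.43
tcp_pos: [456.6, 175.0, 216.7]
eef_rot: [-2.769, -1.471, -0.01]
wrist_force: [0.5, -0.1, 0.1]
gripper_width: 0.596
```

Run:
```python
from h import *
to([450,181,153],-33.5)
a=arm.read_camera("scene")[:,:,::-1][155:215,285:345];
s,_=st(); p=(proj("scene",s["tcp_pos"])[0]-[285,155])*10; print(p, (proj("scene",[[450,181,187],[450,181,169]])-[285,155])*10)
cv2.imwrite("pics/pre2.png",cv2.resize(a,(600,600),interpolation=cv2.INTER_CUBIC))
```

```text
t 4.43 tcp [456.6 175.  216.7] yaw_y -34.02 tilt 0.51 F [ 0.5 -0.1  0.1] w 0.596
  tool shift [ 0.7 -8.6 63.8] dist 64.0 ('turn', np.float64(-0.009))
t 4.48 tcp [456.7 175.2 217.1] yaw_y -34.01 tilt 0.52 F [ 0.6 -0.7  0.2] w 0.601
[333.38490219 210.05270103] [[346.46981591 285.24891403]
 [339.49703475 331.610551  ]]
```

View pics/pre2.png

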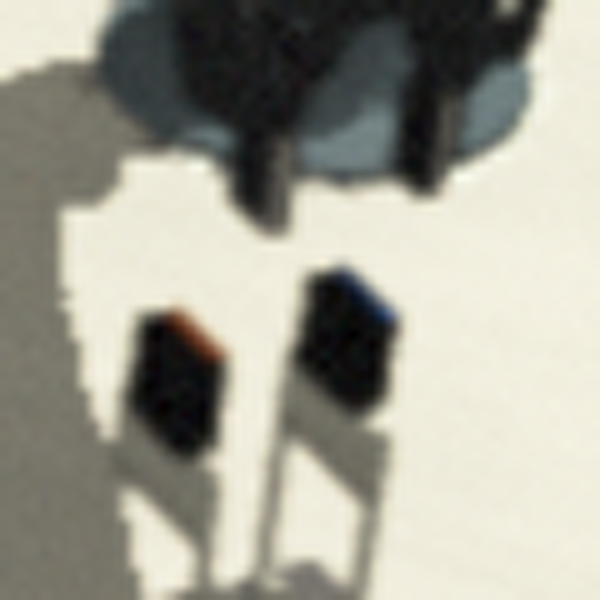

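The crop puts the handle centre at (347,340), the fingertips at about (263,230) and (430,190), and their midpoint over the handle. The offset matches the projection to within 1 px. Next I'll descend and grip.

Emit:
{"name": "carry_out", "arguments": {"increments": [[-0.2,[0,-6,3],0],[-0.2,[0,0,0],0],[-0.2,[0,0,0],0]]}}

```text
time: 4.73
tcp_pos: [452.1, 178.5, 214.2]
eef_rot: [-2.77, -1.468, -0.012]
wrist_force: [0.4, 0.4, -0.1]
gripper_width: 0.596
```

```bash
python3 -c "
from h import *
to([450,181,153],-33.5)"
```

```text
t 4.73 tcp [452.1 178.5 214.2] yaw_y -34.15 tilt 0.58 F [ 0.4  0.4 -0.1] w 0.596
  tool shift [ 0.3 -3.  61.2] dist 61.0 ('turn', np.float64(-0.011))
```

Emit:
{"name": "carry_out", "arguments": {"increments": [[-0.2,[0,-3,12],-0.01],[-0.2,[0,0,15],0],[-0.2,[0,0,15],0],[-0.2,[0,0,10],0],[-0.2,[0,0,4],0],[-0.2,[0,0,0],0]]}}

```text
time: 5.23
tcp_pos: [449.5, 183.5, 155.2]
eef_rot: [-2.759, -1.49, -0.018]
wrist_force: [-0.4, -0.4, -0.5]
gripper_width: 0.601
```

```bash
python3 -c "
from h import *
to([450,181,153],-33.5)"
```

```text
t 5.23 tcp [449.5 183.5 155.2] yaw_y -33.25 tilt 0.75 F [-0.4 -0.4 -0.5] w 0.601
  tool shift [-1.8  1.8  2.2] dist 3.0 ('turn', np.float64(0.004))
```

Emit:
{"name": "carry_out", "arguments": {"increments": [[0.3,[-1,0,2],0],[0.6,[0,0,0],0],[0.6,[0,0,0],0],[1,[0,0,0],0],[1,[0,0,0],0],[1,[0,0,0],0]]}}

```text
time: 5.73
tcp_pos: [449.9, 182.3, 153.9]
eef_rot: [-2.76, -1.49, -0.021]
wrist_force: [0.4, 0.5, -2.3]
gripper_width: 0.178
```

```bash
python3 -c "
from h import *
to([450,181,153],-33.5)"
```

```text
t 5.73 tcp [449.9 182.3 153.9] yaw_y -33.27 tilt 0.82 F [ 0.4  0.5 -2.3] w 0.178
  tool shift [-1.1  0.8  0.9] dist 2.0 ('turn', np.float64(0.004))
```

Emit:
{"name": "carry_out", "arguments": {"increments": [[1,[0,0,-6],0],[1,[0,0,-12],0],[1,[0,0,-18],0],[1,[0,0,-24],0],[1,[0,0,-24],0],[1,[0,0,-24],0],[1,[0,0,-14],0],[1,[0,0,0],0]]}}

```text
time: 6.4
tcp_pos: [445.4, 180.8, 284.3]
eef_rot: [-2.757, -1.493, -0.013]
wrist_force: [1.0, 0.2, -2.0]
gripper_width: 0.178
```

Run:
```python
from h import *
to([583,-151,275],-140.5)
a=arm.read_camera("scene")[:,:,::-1][110:235,265:365];b=arm.read_camera("top")[:,:,::-1][170:270,150:250]
cv2.imwrite("pics/lift.png",np.hstack([cv2.resize(a,(400,500),interpolation=cv2.INTER_CUBIC),cv2.resize(b,(400,500),interpolation=cv2.INTER_CUBIC)]))
```

```text
t 6.4 tcp [445.4 180.8 284.3] yaw_y -33.13 tilt 0.61 F [ 1.   0.2 -2. ] w 0.178
  tool shift [-202.7  296.6    6.6] dist 359.0 ('turn', np.float64(1.874))
```

View pics/lift.png

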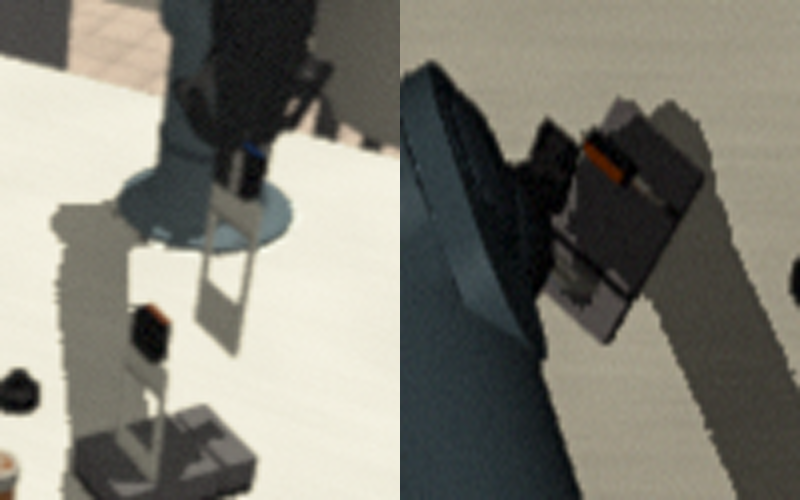

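The blue gauge is out, upright in the fingers, and the orange one is still in the rack. I'll raise it while turning so it clears the orange handle.

Emit:
{"name": "carry_out", "arguments": {"increments": [[1,[0,0,-15],0.06],[1,[0,0,-20],0.115],[1,[0,0,-20],0.115],[1,[0,0,-10],0.115],[1,[0,0,0],0.115],[1,[0,0,0],0.115],[1,[0,0,0],0.115],[1,[0,0,0],0.115],[1,[0,0,0],0.115],[1,[0,0,0],0.115],[1,[0,0,0],0.115],[1,[0,0,0],0.115],[1,[0,0,0],0.115],[1,[0,0,0],0.115],[1,[0,0,0],0.115],[1,[0,0,0],0.115],[1,[0,0,0],0.06],[1,[0,0,0],0]]}}

```text
time: 8.0
tcp_pos: [416.3, 163.4, 319.6]
eef_rot: [2.828, -1.319, -0.092]
wrist_force: [-0.1, -0.4, -1.8]
gripper_width: 0.177
```

Run:
```python
from h import *
to([590,-145,350],-140.5)
```

```text
t 8.0 tcp [416.3 163.4 319.6] yaw_y -139.95 tilt 3.57 F [-0.1 -0.4 -1.8] w 0.177
  tool shift [346.3  66.7 -43.2] dist 355.0 ('turn', np.float64(0.01))
```

Emit:
{"name": "carry_out", "arguments": {"increments": [[1,[15,2,0],0],[1,[25,5,0],0],[1,[34,7,0],0],[1,[34,7,0],0],[1,[34,7,0],0],[1,[34,7,0],0],[1,[34,7,0],0],[1,[34,7,0],0],[1,[34,7,0],0],[1,[25,5,0],0],[1,[12,2,0],0],[1,[0,0,0],0],[1,[0,0,0],0]]}}

```text
time: 9.08
tcp_pos: [574.8, -136.3, 281.9]
eef_rot: [2.808, -1.291, -0.134]
wrist_force: [-0.5, 1.3, -2.4]
gripper_width: 0.179
```

Run:
```python
from h import *
to([590,-145,260],-140.5)
```

```text
t 9.08 tcp [ 574.8 -136.3  281.9] yaw_y -139.26 tilt 5.67 F [-0.5  1.3 -2.4] w 0.179
  tool shift [17.8 -7.6 20.4] dist 28.0 ('turn', np.float64(0.022))
```

Run:
```python
from h import *
s,r=st(); print(s["joint_pos"].round(3),s["joint_vel"].round(3),s["joint_torque"].round(1)); print(r.round(3))
```

```text
t 9.08 tcp [ 574.8 -136.3  281.9] yaw_y -139.26 tilt 5.67 F [-0.5  1.3 -2.4] w 0.179
[ 0.718  0.38  -0.721  1.586  0.262  1.373 -2.478] [ 0.003  0.049 -0.014 -0.005  0.034  0.006 -0.021] [  1.1 -38.7  -5.4 -26.5   0.2   0.4   0. ]
[[ 0.648 -0.755 -0.098]
 [-0.759 -0.65  -0.007]
 [-0.058  0.08  -0.995]]
```

Emit:
{"name": "carry_out", "arguments": {"increments": [[1,[0,0,0],0],[1,[0,0,0],0],[1,[0,0,0],0],[1,[0,0,0],0]]}}

```text
time: 9.42
tcp_pos: [572.7, -127.8, 280.8]
eef_rot: [2.814, -1.275, -0.141]
wrist_force: [-0.7, 0.4, -2.2]
gripper_width: 0.181
```

Run:
```python
from h import *
s,r=st(); print(s["joint_pos"].round(3),s["joint_vel"].round(3)); print(r.round(4))
```

```text
t 9.42 tcp [ 572.7 -127.8  280.8] yaw_y -138.59 tilt 5.93 F [-0.7  0.4 -2.2] w 0.181
[ 0.714  0.378 -0.731  1.593  0.262  1.374 -2.481] [-0.013 -0.018 -0.022  0.014 -0.007  0.002 -0.002]
[[ 0.6563 -0.7474 -0.103 ]
 [-0.7519 -0.6593 -0.0067]
 [-0.0629  0.0819 -0.9947]]
```

Emit:
{"name": "carry_out", "arguments": {"increments": [[1,[3,0,3],0],[1,[3,0,3],0],[1,[3,0,3],0],[1,[3,0,3],0],[1,[3,0,3],0],[1,[3,0,3],0],[1,[3,0,3],0],[1,[3,0,3],0]]}}

```text
time: 10.08
tcp_pos: [587.5, -144.4, 255.7]
eef_rot: [2.818, -1.268, -0.134]
wrist_force: [0.0, -0.2, -2.3]
gripper_width: 0.18
```

```bash
cat >> h.py <<'E'
H0=np.array([536.6,-189.,154.]); YH=39.5
EX=np.array([np.cos(np.radians(YH)),np.sin(np.radians(YH)),0]); EY=np.array([-EX[1],EX[0],0])
def bar():
    s,r=st(); b=s["tcp_pos"]+31*r[:,2]; d=b-H0
    print("  bar hookframe ex,ey,z:",(d@EX).round(1),(d@EY).round(1),d[2].round(1)," toolz ex,ey",(r[:,2]@EX).round(3),(r[:,2]@EY).round(3),"gauge yaw err",((np.degrees(np.arctan2(-r[1,1],-r[0,1]))-YH)).round(1),"q",s["joint_pos"].round(2))
    return s,r,d
def need(ex,ey,z):
    s,r,d=bar(); w=(ex-d@EX)*EX+(ey-d@EY)*EY+np.array([0,0,z-d[2]]); print("  need tool",(r.T@w).round(1))
E
python3 -c "
from h import *
need(60,0,40)"
```

```text
t 10.08 tcp [ 587.5 -144.4  255.7] yaw_y -138.31 tilt 5.7 F [ 0.  -0.2 -2.3] w 0.18
  bar hookframe ex,ey,z: 65.1 3.8 70.8  toolz ex,ey -0.082 0.056 gauge yaw err 2.2 q [ 0.71  0.43 -0.71  1.58  0.3   1.34 -2.47]
  need tool [ 5.5  2.8 30.9]
```

Emit:
{"name": "carry_out", "arguments": {"increments": [[1,[-35,0,0],0],[1,[-35,0,0],0],[1,[-35,0,0],0],[1,[-35,0,0],0],[1,[0,0,0],0],[1,[0,0,0],0],[1,[0,0,0],0]]}}

```text
time: 10.67
tcp_pos: [491.9, -40.2, 258.3]
eef_rot: [2.812, -1.278, -0.143]
wrist_force: [0.2, 0.6, -2.6]
gripper_width: 0.178
```

```bash
python3 -c "
from h import *
need(60,0,70)"
```

```text
t 10.67 tcp [491.9 -40.2 258.3] yaw_y -138.73 tilt 6.01 F [ 0.2  0.6 -2.6] w 0.178
  bar hookframe ex,ey,z: 57.6 145.2 73.5  toolz ex,ey -0.085 0.062 gauge yaw err 1.8 q [ 0.72  0.21 -0.8   1.83  0.15  1.27 -2.56]
  need tool [145.1   1.7  -5.7]
```

Emit:
{"name": "carry_out", "arguments": {"increments": [[1,[0,0,0],-0.12],[1,[0,0,0],-0.12],[1,[0,0,0],-0.12],[1,[0,0,0],-0.12],[1,[0,0,0],-0.12],[1,[0,0,0],-0.12],[1,[0,0,0],-0.12],[1,[0,0,0],-0.12],[1,[0,0,0],0],[1,[0,0,0],0]]}}

```text
time: 11.5
tcp_pos: [500.6, -51.5, 258.9]
eef_rot: [-3.126, -0.212, 0.153]
wrist_force: [-0.6, 0.6, -2.7]
gripper_width: 0.175
```

```bash
python3 -c "
from h import *
need(60,0,70)"
```

```text
t 11.5 tcp [500.6 -51.5 258.9] yaw_y -82.28 tilt 5.6 F [-0.6  0.6 -2.7] w 0.175
  bar hookframe ex,ey,z: 57.3 130.9 74.0  toolz ex,ey -0.077 0.061 gauge yaw err 58.2 q [ 0.84  0.26 -0.93  1.81  0.21  1.28 -1.59]
  need tool [ 71.1 109.9  -4.2]
```

Emit:
{"name": "carry_out", "arguments": {"increments": [[1,[0,0,-40],0],[1,[0,0,-40],0],[1,[0,0,-40],0],[1,[0,0,-40],0],[1,[0,0,-40],0],[1,[0,0,0],0]]}}

```text
time: 12.0
tcp_pos: [516.8, -56.2, 457.4]
eef_rot: [-3.123, -0.174, 0.183]
wrist_force: [1.0, 1.1, -1.2]
gripper_width: 0.182
```

```bash
python3 -c "
from h import *
need(60,0,70)"
```

```text
t 12.0 tcp [516.8 -56.2 457.4] yaw_y -83.65 tilt 6.72 F [ 1.   1.1 -1.2] w 0.182
  bar hookframe ex,ey,z: 66.4 117.5 272.6  toolz ex,ey -0.089 0.076 gauge yaw err 56.8 q [ 0.84  0.2  -0.94  1.46  0.15  1.69 -1.56]
  need tool [ 81.8 104.8 192.9]
```

Emit:
{"name": "carry_out", "arguments": {"increments": [[1,[0,0,-30],0],[1,[0,0,-30],0],[1,[0,0,-30],0],[1,[0,0,-30],0],[1,[0,0,-30],0],[1,[0,0,-30],0],[1,[0,0,-30],0],[1,[0,0,0],0]]}}

```text
time: 12.67
tcp_pos: [538.3, -58.2, 556.0]
eef_rot: [3.12, 0.148, -0.297]
wrist_force: [0.5, -0.9, -2.9]
gripper_width: 0.181
```

```bash
python3 -c "
from h import *
need(60,0,70)"
```

```text
t 12.67 tcp [538.3 -58.2 556. ] yaw_y -84.6 tilt 10.85 F [ 0.5 -0.9 -2.9] w 0.181
  bar hookframe ex,ey,z: 79.7 103.2 371.5  toolz ex,ey -0.153 0.109 gauge yaw err 55.9 q [ 0.3   0.23 -0.37  1.16  0.09  1.95 -1.51]
  need tool [ 97.4  97.9 287.9]
```

Emit:
{"name": "carry_out", "arguments": {"increments": [[1,[0,0,40],0],[1,[0,0,40],0],[1,[0,0,40],0],[1,[0,0,40],0],[1,[0,0,0],0],[1,[0,0,0],0]]}}

```text
time: 13.17
tcp_pos: [502.7, -56.6, 385.4]
eef_rot: [3.116, 0.141, -0.314]
wrist_force: [0.8, -0.4, 0.1]
gripper_width: 0.181
```

```bash
python3 -c "
from h import *
need(60,0,70)"
```

```text
t 13.17 tcp [502.7 -56.6 385.4] yaw_y -84.82 tilt 11.5 F [ 0.8 -0.4  0.1] w 0.181
  bar hookframe ex,ey,z: 53.0 127.2 201.0  toolz ex,ey -0.163 0.114 gauge yaw err 55.7 q [ 0.37  0.16 -0.39  1.58  0.07  1.61 -1.51]
  need tool [102.  101.5 112.7]
```

Emit:
{"name": "carry_out", "arguments": {"increments": [[1,[0,0,0],0],[1,[0,0,0],0],[1,[0,0,0],0],[1,[0,0,0],0],[1,[0,0,0],0],[1,[0,0,0],0]]}}

```text
time: 13.67
tcp_pos: [510.5, -56.3, 396.1]
eef_rot: [3.119, 0.137, -0.285]
wrist_force: [-0.0, 0.4, -2.3]
gripper_width: 0.18
```

```bash
python3 -c "
from h import *
s,r,d=bar();print(s['joint_pos'].round(4))
print(R.from_matrix(r).as_rotvec().round(4), r[:,2].round(4))"
```

```text
t 13.67 tcp [510.5 -56.3 396.1] yaw_y -84.99 tilt 10.43 F [-0.   0.4 -2.3] w 0.18
  bar hookframe ex,ey,z: 59.6 122.2 211.6  toolz ex,ey -0.149 0.103 gauge yaw err 55.5 q [ 0.36  0.16 -0.39  1.56  0.07  1.61 -1.52]
[ 0.3606  0.1625 -0.3893  1.5588  0.0711  1.6144 -1.5164]
[ 3.1186  0.1365 -0.2848] [-0.1805 -0.0149 -0.9835]
```

```bash
python3 -c "
from h import *
to([850,-10,420])
print([ (k,atz('top',k,z)[:2].round(0)) for k,z in (((257,103),60),((257,57),60),((290,60),280),((226,60),280),((310,105),225),((205,103),225))])"
```

```text
t 13.67 tcp [510.5 -56.3 396.1] yaw_y -84.99 tilt 10.43 F [-0.   0.4 -2.3] w 0.18
  tool shift [332.3 -16.5 -85.4] dist 343.0 
[((257, 103), array([834.,  -3.])), ((257, 57), array([989.,   0.])), ((290, 60), array([876., -88.])), ((226, 60), array([873.,  83.])), ((310, 105), array([ 773., -149.])), ((205, 103), array([772., 142.]))]
```

Emit:
{"name": "carry_out", "arguments": {"increments": [[1,[20,-1,-6],0],[1,[33,-2,-8],0],[1,[33,-2,-8],0],[1,[33,-2,-8],0],[1,[33,-2,-8],0],[1,[33,-2,-8],0],[1,[33,-2,-8],0],[1,[33,-2,-8],0],[1,[33,-2,-8],0],[1,[20,0,-6],0],[1,[0,0,0],0]]}}

```text
time: 14.58
tcp_pos: [803.8, -26.4, 412.6]
eef_rot: [3.127, 0.095, -0.283]
wrist_force: [0.8, -1.5, -3.2]
gripper_width: 0.179
```

```bash
python3 -c "
from h import *
bar();to([920,-10,420])"
```

```text
t 14.58 tcp [803.8 -26.4 412.6] yaw_y -86.55 tilt 10.35 F [ 0.8 -1.5 -3.2] w 0.179
  bar hookframe ex,ey,z: 305.2 -41.1 228.1  toolz ex,ey -0.142 0.109 gauge yaw err 54.0 q [-0.03  0.84  0.03  0.53 -0.02  1.95 -1.52]
t 14.58 tcp [803.8 -26.4 412.6] yaw_y -86.55 tilt 10.35 F [ 0.8 -1.5 -3.2] w 0.179
  tool shift [113.7  -9.4 -28.2] dist 118.0
```

Emit:
{"name": "carry_out", "arguments": {"increments": [[1,[25,0,-5],0],[1,[25,0,-5],0],[1,[25,0,-5],0],[1,[0,0,0],0],[1,[0,0,0],0]]}}

```text
time: 15.0
tcp_pos: [848.0, -15.1, 391.2]
eef_rot: [-3.126, -0.105, 0.221]
wrist_force: [-0.7, -0.5, -1.8]
gripper_width: 0.177
```

```bash
python3 -c "
from h import *
bar();to([920,-10,420])"
```

```text
t 15.0 tcp [848.  -15.1 391.2] yaw_y -86.18 tilt 8.09 F [-0.7 -0.5 -1.8] w 0.177
  bar hookframe ex,ey,z: 347.5 -61.1 206.5  toolz ex,ey -0.108 0.091 gauge yaw err 54.3 q [-0.08  0.97  0.26  0.36 -0.22  1.97 -1.49]
t 15.0 tcp [848.  -15.1 391.2] yaw_y -86.18 tilt 8.09 F [-0.7 -0.5 -1.8] w 0.177
  tool shift [ 67.5  -0.6 -38.6] dist 78.0
```

Emit:
{"name": "carry_out", "arguments": {"increments": [[1,[25,0,-15],0],[1,[25,0,-15],0],[1,[25,0,-15],0],[1,[25,0,-15],0],[1,[0,0,0],0],[1,[0,0,0],0]]}}

```text
time: 15.5
tcp_pos: [882.0, -8.6, 403.9]
eef_rot: [-3.123, -0.103, 0.079]
wrist_force: [-0.5, -0.9, -3.2]
gripper_width: 0.177
```

```bash
python3 -c "
from h import *
bar();to([920,-10,420])"
```

```text
t 15.5 tcp [882.   -8.6 403.9] yaw_y -86.26 tilt 3.04 F [-0.5 -0.9 -3.2] w 0.177
  bar hookframe ex,ey,z: 380.3 -79.1 218.9  toolz ex,ey -0.03 0.043 gauge yaw err 54.2 q [-0.07  1.04  0.4   0.2  -0.38  1.97 -1.5 ]
t 15.5 tcp [882.   -8.6 403.9] yaw_y -86.26 tilt 3.04 F [-0.5 -0.9 -3.2] w 0.177
  tool shift [ 37.    3.6 -18.1] dist 41.0
```

Emit:
{"name": "carry_out", "arguments": {"increments": [[1,[25,0,-15],0],[1,[25,0,-15],0],[1,[0,0,0],0],[1,[0,0,0],0]]}}

```text
time: 15.83
tcp_pos: [893.7, -7.7, 415.5]
eef_rot: [-3.121, -0.097, 0.009]
wrist_force: [-0.4, 0.9, -2.4]
gripper_width: 0.179
```

```bash
python3 -c "
from h import *
s,r,d=bar();print(r[:,2].round(3));to([640,-80,330])"
```

```text
t 15.83 tcp [893.7  -7.7 415.5] yaw_y -86.46 tilt 1.15 F [-0.4  0.9 -2.4] w 0.179
  bar hookframe ex,ey,z: 391.0 -86.7 230.5  toolz ex,ey 0.007 0.019 gauge yaw err 54.0 q [-0.06  1.07  0.52  0.13 -0.51  1.97 -1.51]
[-0.006  0.019 -1.   ]
t 15.83 tcp [893.7  -7.7 415.5] yaw_y -86.46 tilt 1.15 F [-0.4  0.9 -2.4] w 0.179
  tool shift [-257.2   58.1   85.7] dist 277.0
```

Emit:
{"name": "carry_out", "arguments": {"increments": [[1,[-8,2,3],0],[1,[-15,3,5],0],[1,[-17,4,6],0],[1,[-17,4,6],0],[1,[-17,4,6],0],[1,[-17,4,6],0],[1,[-17,4,6],0],[1,[-17,4,6],0],[1,[-17,4,6],0],[1,[-17,4,6],0],[1,[-17,4,6],0],[1,[-17,4,6],0],[1,[-17,4,6],0],[1,[-17,4,6],0],[1,[-15,3,5],0],[1,[-8,2,3],0],[1,[0,0,0],0]]}}

```text
time: 17.25
tcp_pos: [607.7, -70.1, 313.7]
eef_rot: [-3.104, -0.173, 0.088]
wrist_force: [0.0, -0.7, -3.1]
gripper_width: 0.176
```

```bash
python3 -c "
from h import *
s,r,d=bar();print(r[:,2].round(3));to([600,-130,290],-140.5)"
```

```text
t 17.25 tcp [607.7 -70.1 313.7] yaw_y -83.66 tilt 3.72 F [ 0.  -0.7 -3.1] w 0.176
  bar hookframe ex,ey,z: 129.7 48.4 128.8  toolz ex,ey -0.027 0.059 gauge yaw err 56.8 q [-0.43  0.33  0.62  1.57 -0.21  1.37 -1.24]
[-0.058  0.028 -0.998]
t 17.25 tcp [607.7 -70.1 313.7] yaw_y -83.66 tilt 3.72 F [ 0.  -0.7 -3.1] w 0.176
  tool shift [-13.   59.5  22.4] dist 65.0 ('turn', np.float64(0.992))
```

Emit:
{"name": "carry_out", "arguments": {"increments": [[1,[0,0,0],0.05],[1,[0,0,0],0.08],[1,[0,0,0],0.08],[1,[0,0,0],0.08],[1,[0,0,0],0.08],[1,[0,0,0],0.08],[1,[0,0,0],0.08],[1,[0,0,0],0.08],[1,[0,0,0],0.08],[1,[0,0,0],0.08],[1,[0,0,0],0.08],[1,[0,0,0],0.08],[1,[0,0,0],0.05],[1,[0,0,0],0]]}}

```text
time: 18.42
tcp_pos: [601.0, -52.8, 316.0]
eef_rot: [2.843, -1.326, -0.121]
wrist_force: [0.9, 0.1, -2.5]
gripper_width: 0.178
```

```bash
python3 -c "
from h import *
need(62,0,60);to([600,-130,290],-140.5)"
```

```text
t 18.42 tcp [601.  -52.8 316. ] yaw_y -139.93 tilt 4.42 F [ 0.9  0.1 -2.5] w 0.178
  bar hookframe ex,ey,z: 135.2 66.3 131.1  toolz ex,ey -0.035 0.069 gauge yaw err 0.6 q [-0.58  0.35  0.79  1.59 -0.27  1.39 -2.2 ]
  need tool [70.5 71.4 69. ]
t 18.42 tcp [601.  -52.8 316. ] yaw_y -139.93 tilt 4.42 F [ 0.9  0.1 -2.5] w 0.178
  tool shift [60.2 49.5 23.7] dist 81.0 ('turn', np.float64(0.01))
```

Emit:
{"name": "carry_out", "arguments": {"increments": [[1,[4,4,4],0],[1,[7,7,7],0],[1,[7,7,7],0],[1,[7,7,7],0],[1,[7,7,7],0],[1,[7,7,7],0],[1,[7,7,7],0],[1,[7,7,7],0],[1,[7,7,7],0],[1,[4,4,4],0],[1,[0,0,0],0]]}}

```text
time: 19.33
tcp_pos: [585.0, -151.7, 241.3]
eef_rot: [2.844, -1.316, -0.127]
wrist_force: [0.3, -0.4, -2.5]
gripper_width: 0.179
```

Run:
```python
from h import *
need(60,0,41)
a=arm.read_camera("scene")[:,:,::-1][130:210,170:250];b=arm.read_camera("top")[:,:,::-1][150:230,280:360]
cv2.imwrite("pics/app.png",np.hstack([cv2.resize(i,(400,400),interpolation=cv2.INTER_CUBIC) for i in(a,b)]))
```

```text
t 19.33 tcp [ 585.  -151.7  241.3] yaw_y -139.56 tilt 4.64 F [ 0.3 -0.4 -2.5] w 0.179
  bar hookframe ex,ey,z: 59.9 0.2 56.4  toolz ex,ey -0.04 0.071 gauge yaw err 0.9 q [-0.42  0.43  0.8   1.67 -0.32  1.27 -1.98]
  need tool [ 1.3 -0.7 15.4]
```

View pics/app.png

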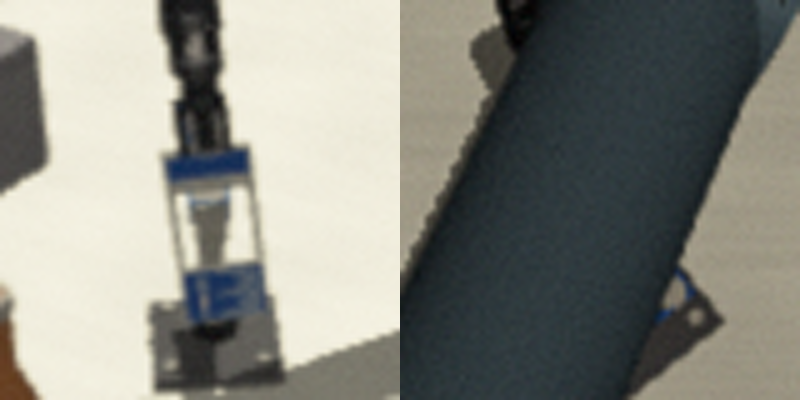

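The scene crop shows the blue face towards the camera and the hook head inside the window, at about (210,195) of the crop, with the lateral position fine. I'll lower a little, then move in.

Emit:
{"name": "carry_out", "arguments": {"increments": [[1,[0,0,4],0],[1,[0,0,5],0],[1,[0,0,5],0],[1,[0,0,2],0],[1,[0,0,0],0],[1,[0,0,0],0]]}}

```text
time: 19.93
tcp_pos: [587.7, -144.4, 226.2]
eef_rot: [-2.856, 1.304, 0.122]
wrist_force: [0.8, -0.2, -2.3]
gripper_width: 0.173
```

```bash
python3 -c "
from h import *
need(0,0,41)"
```

```text
t 19.93 tcp [ 587.7 -144.4  226.2] yaw_y -139.02 tilt 4.44 F [ 0.8 -0.2 -2.3] w 0.173
  bar hookframe ex,ey,z: 66.7 4.1 41.2  toolz ex,ey -0.034 0.07 gauge yaw err 1.5 q [-0.42  0.44  0.78  1.68 -0.33  1.24 -1.98]
  need tool [ 2.5 66.8  2.2]
```

Emit:
{"name": "carry_out", "arguments": {"increments": [[1,[1,4,0],0.01],[1,[1,6,0],0.01],[1,[0,6,0],0],[1,[0,6,0],0],[1,[0,6,0],0],[1,[0,4,0],0],[1,[0,0,0],0]]}}

```text
time: 20.52
tcp_pos: [561.7, -169.7, 228.0]
eef_rot: [2.84, -1.336, -0.12]
wrist_force: [-0.1, -0.5, -2.7]
gripper_width: 0.179
```

```bash
python3 -c "
from h import *
need(0,0,41)"
```

```text
t 20.52 tcp [ 561.7 -169.7  228. ] yaw_y -140.33 tilt 4.39 F [-0.1 -0.5 -2.7] w 0.179
  bar hookframe ex,ey,z: 30.6 1.0 43.1  toolz ex,ey -0.034 0.069 gauge yaw err 0.2 q [-0.41  0.4   0.81  1.73 -0.31  1.22 -1.96]
  need tool [ 1.1 30.5  3. ]
```

Emit:
{"name": "carry_out", "arguments": {"increments": [[1,[0,3,1],0],[1,[0,4,1],0],[1,[0,4,0],0],[1,[0,3,0],0],[1,[0,0,0],0],[1,[0,0,0],0]]}}

```text
time: 21.02
tcp_pos: [549.4, -180.0, 226.6]
eef_rot: [-2.84, 1.338, 0.119]
wrist_force: [-0.2, 0.3, -2.9]
gripper_width: 0.18
```

Run:
```python
from h import *
need(0,0,41)
a=arm.read_camera("scene")[:,:,::-1][140:200,182:242];b=arm.read_camera("top")[:,:,::-1][160:220,290:350]
cv2.imwrite("pics/in1.png",np.hstack([cv2.resize(i,(400,400),interpolation=cv2.INTER_CUBIC) for i in(a,b)]))
```

```text
t 21.02 tcp [ 549.4 -180.   226.6] yaw_y -140.4 tilt 4.35 F [-0.2  0.3 -2.9] w 0.18
  bar hookframe ex,ey,z: 14.6 0.9 41.7  toolz ex,ey -0.032 0.069 gauge yaw err 0.1 q [-0.4   0.38  0.82  1.75 -0.3   1.21 -1.94]
  need tool [ 1.  14.6  1.1]
```

View pics/in1.png

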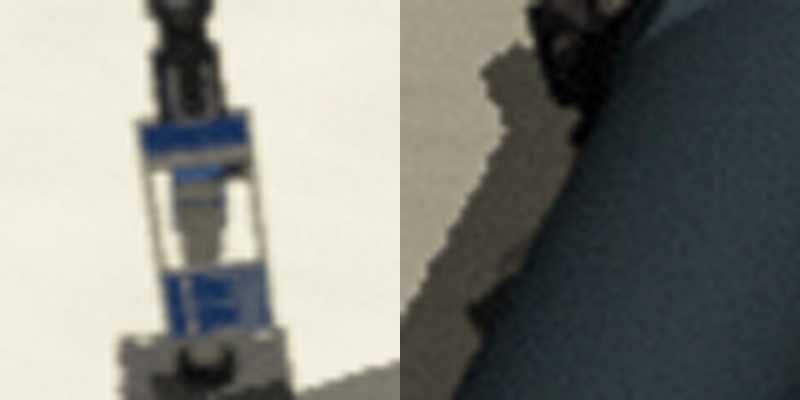

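The crop shows the head (columns 172–228) centred in the window (150–260), with the lip top at about row 192 (nominal prediction 189) and below the bar. I'll continue inward.

Emit:
{"name": "carry_out", "arguments": {"increments": [[1,[0,3,0],0],[1,[0,4,0],0],[1,[0,4,0],0],[1,[0,2,0],0],[1,[0,0,0],0],[1,[0,0,0],0]]}}

```text
time: 21.62
tcp_pos: [538.9, -188.5, 227.0]
eef_rot: [2.841, -1.336, -0.119]
wrist_force: [0.2, 0.0, -2.6]
gripper_width: 0.177
```

Run:
```python
from h import *
need(0,0,20)
```

```text
t 21.62 tcp [ 538.9 -188.5  227. ] yaw_y -140.32 tilt 4.35 F [ 0.2  0.  -2.6] w 0.177
  bar hookframe ex,ey,z: 1.0 1.0 42.1  toolz ex,ey -0.033 0.068 gauge yaw err 0.2 q [-0.39  0.37  0.82  1.77 -0.29  1.21 -1.93]
  need tool [ 2.6  0.3 22. ]
```

Emit:
{"name": "carry_out", "arguments": {"increments": [[1,[0,0,2],0],[1,[0,0,3],0],[1,[0,0,3],0],[1,[0,0,3],0],[1,[0,0,1],0],[1,[0,0,0],0]]}}

```text
time: 22.12
tcp_pos: [538.2, -187.7, 213.5]
eef_rot: [2.841, -1.335, -0.119]
wrist_force: [-0.0, -0.7, -2.6]
gripper_width: 0.181
```

Run:
```python
from h import *
need(0,0,20)
```

```text
t 22.12 tcp [ 538.2 -187.7  213.5] yaw_y -140.28 tilt 4.36 F [-0.  -0.7 -2.6] w 0.181
  bar hookframe ex,ey,z: 1.0 2.2 28.6  toolz ex,ey -0.033 0.069 gauge yaw err 0.2 q [-0.39  0.38  0.82  1.79 -0.3   1.18 -1.92]
  need tool [2.7 0.8 8.5]
```

Emit:
{"name": "carry_out", "arguments": {"increments": [[1,[1,0,2],0],[1,[0,0,2],0],[1,[0,0,2],0],[1,[0,0,1],0],[1,[0,0,0],0]]}}

```text
time: 22.53
tcp_pos: [538.5, -188.0, 205.4]
eef_rot: [2.841, -1.334, -0.12]
wrist_force: [-0.1, 0.4, -2.5]
gripper_width: 0.181
```

Run:
```python
from h import *
need(0,0,10)
```

```text
t 22.53 tcp [ 538.5 -188.   205.4] yaw_y -140.25 tilt 4.38 F [-0.1  0.4 -2.5] w 0.181
  bar hookframe ex,ey,z: 1.1 1.8 20.5  toolz ex,ey -0.033 0.069 gauge yaw err 0.3 q [-0.38  0.39  0.81  1.79 -0.31  1.17 -1.91]
  need tool [ 2.5  0.7 10.4]
```

Emit:
{"name": "carry_out", "arguments": {"increments": [[1,[1,0,2],0],[1,[0,0,2],0],[1,[0,0,1],0],[1,[0,0,0],0]]}}

```text
time: 22.87
tcp_pos: [538.9, -188.7, 200.0]
eef_rot: [2.841, -1.335, -0.119]
wrist_force: [0.8, 0.8, -2.4]
gripper_width: 0.177
```

Run:
```python
from h import *
need(0,0,10)
```

```text
t 22.87 tcp [ 538.9 -188.7  200. ] yaw_y -140.25 tilt 4.36 F [ 0.8  0.8 -2.4] w 0.177
  bar hookframe ex,ey,z: 0.9 0.9 15.1  toolz ex,ey -0.033 0.069 gauge yaw err 0.2 q [-0.38  0.4   0.81  1.79 -0.31  1.16 -1.91]
  need tool [1.2 0.8 5. ]
```

Emit:
{"name": "carry_out", "arguments": {"increments": [[1,[0,0,2],0],[1,[0,0,1],0],[1,[0,0,0],0]]}}

```text
time: 23.12
tcp_pos: [538.8, -188.7, 196.7]
eef_rot: [2.841, -1.334, -0.119]
wrist_force: [-0.3, 0.9, -2.3]
gripper_width: 0.177
```

Run:
```python
from h import *
need(0,0,10)
```

```text
t 23.12 tcp [ 538.8 -188.7  196.7] yaw_y -140.25 tilt 4.35 F [-0.3  0.9 -2.3] w 0.177
  bar hookframe ex,ey,z: 0.9 1.0 11.8  toolz ex,ey -0.033 0.068 gauge yaw err 0.2 q [-0.38  0.4   0.81  1.8  -0.32  1.16 -1.91]
  need tool [1.1 0.8 1.8]
```

Emit:
{"name": "carry_out", "arguments": {"increments": [[1,[0,0,2],0],[1,[0,0,1],0],[1,[0,0,0],0]]}}

```text
time: 23.37
tcp_pos: [538.6, -188.5, 193.5]
eef_rot: [2.841, -1.335, -0.119]
wrist_force: [0.0, -0.2, -2.6]
gripper_width: 0.182
```

Run:
```python
from h import *
need(0,0,5)
```

```text
t 23.37 tcp [ 538.6 -188.5  193.5] yaw_y -140.25 tilt 4.34 F [ 0.  -0.2 -2.6] w 0.182
  bar hookframe ex,ey,z: 0.8 1.2 8.6  toolz ex,ey -0.033 0.068 gauge yaw err 0.2 q [-0.38  0.41  0.81  1.8  -0.32  1.15 -1.9 ]
  need tool [1.4 0.7 3.5]
```

Emit:
{"name": "carry_out", "arguments": {"increments": [[1,[0,0,2],0],[1,[0,0,1],0],[1,[0,0,0],0]]}}

```text
time: 23.62
tcp_pos: [538.4, -188.4, 190.2]
eef_rot: [2.841, -1.334, -0.119]
wrist_force: [-0.2, 0.2, -3.1]
gripper_width: 0.181
```

Emit:
{"name": "carry_out", "arguments": {"increments": [[1,[0,0,1],0],[1,[0,0,1],0],[1,[0,0,0],0]]}}

```text
time: 23.87
tcp_pos: [538.6, -188.3, 188.1]
eef_rot: [-2.842, 1.334, 0.118]
wrist_force: [0.6, 0.3, -3.2]
gripper_width: 0.181
```

Run:
```python
from h import *
need(0,0,5)
```

```text
t 23.87 tcp [ 538.6 -188.3  188.1] yaw_y -140.24 tilt 4.31 F [ 0.6  0.3 -3.2] w 0.181
  bar hookframe ex,ey,z: 1.0 1.4 3.2  toolz ex,ey -0.032 0.068 gauge yaw err 0.3 q [-0.37  0.41  0.8   1.81 -0.33  1.14 -1.9 ]
  need tool [ 1.3  1.  -1.8]
```

Emit:
{"name": "carry_out", "arguments": {"increments": [[1,[0,0,1],0],[1,[0,0,1],0],[1,[0,0,0],0]]}}

```text
time: 24.12
tcp_pos: [539.5, -187.6, 187.1]
eef_rot: [-2.841, 1.333, 0.116]
wrist_force: [-0.7, -0.4, -1.9]
gripper_width: 0.177
```

Emit:
{"name": "carry_out", "arguments": {"increments": [[1,[0,0,1],0],[1,[0,0,1],0],[1,[0,0,0],0]]}}

```text
time: 24.37
tcp_pos: [539.5, -187.7, 186.9]
eef_rot: [-2.839, 1.332, 0.117]
wrist_force: [-0.7, 0.7, -0.4]
gripper_width: 0.18
```

Run:
```python
from h import *
need(0,0,-5)
```

```text
t 24.37 tcp [ 539.5 -187.7  186.9] yaw_y -140.21 tilt 4.26 F [-0.7  0.7 -0.4] w 0.18
  bar hookframe ex,ey,z: 2.2 1.3 2.0  toolz ex,ey -0.029 0.068 gauge yaw err 0.3 q [-0.37  0.41  0.8   1.81 -0.33  1.14 -1.9 ]
  need tool [1.8 2.  6.9]
```

Emit:
{"name": "carry_out", "arguments": {"increments": [[1,[0,0,2],0],[1,[0,0,2],0],[1,[0,0,2],0]]}}

```text
time: 24.62
tcp_pos: [539.8, -188.0, 182.4]
eef_rot: [-2.838, 1.333, 0.114]
wrist_force: [-1.0, 0.9, 3.3]
gripper_width: 0.177
```

Run:
```python
from h import *
need(0,0,-5)
```

```text
t 24.62 tcp [ 539.8 -188.   182.4] yaw_y -140.25 tilt 4.17 F [-1.   0.9  3.3] w 0.177
  bar hookframe ex,ey,z: 2.2 0.9 -2.5  toolz ex,ey -0.027 0.067 gauge yaw err 0.3 q [-0.37  0.42  0.8   1.81 -0.34  1.13 -1.89]
  need tool [1.  2.2 2.5]
```

Emit:
{"name": "carry_out", "arguments": {"increments": [[1,[0,0,2],0],[1,[0,0,2],0]]}}

```text
time: 24.78
tcp_pos: [539.7, -188.0, 177.9]
eef_rot: [-2.838, 1.333, 0.113]
wrist_force: [-0.5, -0.0, 0.4]
gripper_width: 0.179
```

Run:
```python
from h import *
need(0,0,-8)
```

```text
t 24.78 tcp [ 539.7 -188.   177.9] yaw_y -140.26 tilt 4.12 F [-0.5 -0.   0.4] w 0.179
  bar hookframe ex,ey,z: 2.2 0.9 -7.1  toolz ex,ey -0.027 0.067 gauge yaw err 0.2 q [-0.36  0.42  0.79  1.82 -0.34  1.12 -1.89]
  need tool [0.9 2.2 0.9]
```

Emit:
{"name": "carry_out", "arguments": {"increments": [[1,[0,0,1],0],[1,[0,0,1],0]]}}

```text
time: 24.95
tcp_pos: [539.8, -188.0, 176.2]
eef_rot: [-2.838, 1.333, 0.113]
wrist_force: [-3.1, 2.4, 13.8]
gripper_width: 0.174
```

Emit:
{"name": "carry_out", "arguments": {"increments": [[1,[0,0,1],0],[1,[0,0,1],0]]}}

```text
time: 25.12
tcp_pos: [539.8, -188.1, 176.3]
eef_rot: [-2.836, 1.333, 0.115]
wrist_force: [-3.0, 2.0, 7.6]
gripper_width: 0.179
```

Run:
```python
from h import *
need(0,0,-8)
```

```text
t 25.12 tcp [ 539.8 -188.1  176.3] yaw_y -140.29 tilt 4.2 F [-3.   2.   7.6] w 0.179
  bar hookframe ex,ey,z: 2.2 0.8 -8.7  toolz ex,ey -0.026 0.068 gauge yaw err 0.2 q [-0.36  0.43  0.79  1.82 -0.34  1.12 -1.89]
  need tool [ 0.8  2.2 -0.7]
```

The bar passed the catch: the force rose to about 6 N and dropped off, then the bar stopped hard at −8.8 mm on the floor. I'll relax and open slightly.

Emit:
{"name": "carry_out", "arguments": {"increments": [[1,[0,0,0],0],[0.5,[0,0,0],0],[0.4,[0,0,0],0],[0.3,[0,0,0],0],[0.3,[0,0,0],0],[0.3,[0,0,0],0]]}}

```text
time: 25.62
tcp_pos: [539.7, -189.0, 174.5]
eef_rot: [-2.839, 1.334, 0.112]
wrist_force: [0.4, 0.6, -0.6]
gripper_width: 0.352
```

Run:
```python
from h import *
need(0,0,-8)
a=arm.read_camera("scene")[:,:,::-1][145:205,182:242]
cv2.imwrite("pics/rel.png",cv2.resize(a,(600,600),interpolation=cv2.INTER_CUBIC))
```

```text
t 25.62 tcp [ 539.7 -189.   174.5] yaw_y -140.28 tilt 4.11 F [ 0.4  0.6 -0.6] w 0.352
  bar hookframe ex,ey,z: 1.6 0.1 -10.4  toolz ex,ey -0.028 0.066 gauge yaw err 0.2 q [-0.36  0.43  0.79  1.82 -0.34  1.11 -1.89]
  need tool [-0.1  1.7 -2.3]
```

View pics/rel.png

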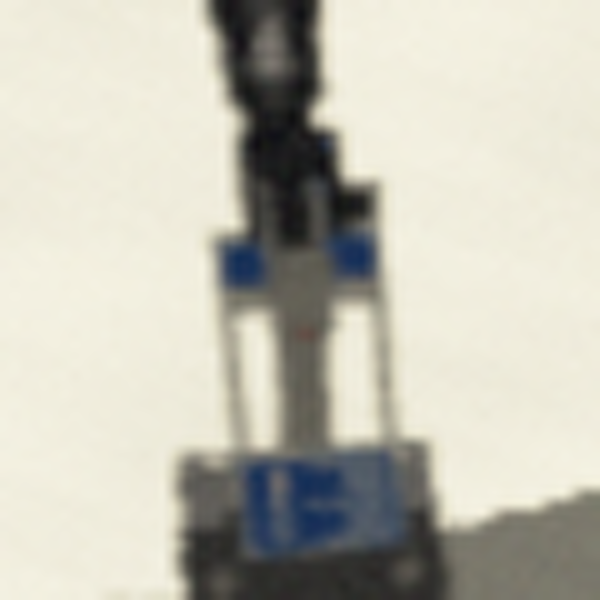

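The crop shows the gauge hanging with the lip in front and the red pin end showing under the floor at (305,332), but it still leans about 4° as it was gripped. I'll withdraw upward and recheck.

Emit:
{"name": "carry_out", "arguments": {"increments": [[0.3,[0,0,-2],0],[0.3,[0,0,-4],0],[0.3,[0,0,-6],0],[0.3,[0,0,-6],0],[0.3,[0,0,-6],0],[0.3,[0,0,-6],0],[0.3,[0,0,-6],0],[0.3,[0,0,-8],0],[0.3,[0,0,-8],0],[0.3,[0,0,-8],0],[0.3,[0,0,0],0],[0.3,[0,0,0],0]]}}

```text
time: 26.67
tcp_pos: [545.1, -192.0, 242.8]
eef_rot: [-2.838, 1.334, 0.106]
wrist_force: [-0.3, -0.3, 0.5]
gripper_width: 0.351
```

```bash
cat > lean.py <<'E'
from h import *
from scipy.optimize import minimize
im=arm.read_camera("scene"); bar()
hsv=cv2.cvtColor(im,cv2.COLOR_RGB2HSV); m=cv2.inRange(hsv,(105,110,40),(125,255,255)); m[:150]=0;m[:,:190]=0;m[205:]=0;m[:,235:]=0
n,l,stt,c=cv2.connectedComponentsWithStats(m)
for i in range(1,n):
    if stt[i][4]>5: print("blue blob",stt[i],c[i].round(2))
cv2.imwrite("pics/lean.png",cv2.resize(im[145:205,182:242,::-1],(600,600),interpolation=cv2.INTER_CUBIC))
# compare with model: handle/panel centre positions for lean phi about ex through the bar
for phi in(0,2,4):
    f=np.radians(phi); u=np.array([0,0,1])*np.cos(f)-EY*np.sin(f); v=EY*np.cos(f)+np.array([0,0,1])*np.sin(f)
    b=H0+[0,0,-9.]
    P=np.array([b+u*z+v*y for z,y in((-111,-30),(-111,30),(-66,-30),(-66,30),(28,-30),(28,30),(64,-18),(64,18))])
    print(phi,proj("scene",P).round(1).tolist())
# plate side edges: fit line on gradient along rows
g=cv2.cvtColor(im,cv2.COLOR_RGB2GRAY).astype(float)
for r in range(172,196,2): print(r,g[r,200:228].astype(int))
E
python3 lean.py
```

```text
t 26.72 tcp [ 545.2 -192.1  242.9] yaw_y -140.3 tilt 3.86 F [-0.1 -0.3  0.2] w 0.351
  bar hookframe ex,ey,z: 3.9 -6.0 58.0  toolz ex,ey -0.025 0.062 gauge yaw err 0.2 q [-0.39  0.36  0.83  1.74 -0.28  1.23 -1.93]
blue blob [205 159  14  14  91] [211.13 165.78]
blue blob [211 191   6   9  35] [212.94 194.8 ]
blue blob [207 192   3   8  15] [207.67 195.33]
0 [[205.1, 200.0], [221.2, 198.9], [204.4, 189.9], [220.8, 188.9], [202.9, 167.6], [220.0, 166.7], [205.7, 158.4], [216.2, 157.8]]
2 [[206.1, 200.1], [222.2, 198.5], [205.0, 190.1], [221.4, 188.6], [202.6, 167.9], [219.7, 166.4], [205.1, 158.6], [215.5, 157.7]]
4 [[207.2, 200.2], [223.2, 198.2], [205.7, 190.3], [222.0, 188.3], [202.4, 168.2], [219.4, 166.2], [204.5, 158.8], [214.9, 157.6]]
172 [238 237 232 180  90  55  49  54  71  87  89  90  92  92  90  79  73  76
  77 110 186 227 235 236 236 238 237 237]
174 [237 236 232 201 139 115 113 109 102  98  98  95  96  92  95 113 126 129
 127 124 178 225 235 237 235 236 236 234]
176 [239 236 233 216 159 157 178 194 182 136 101  97  97  94 104 169 221 231
 221 176 178 223 237 237 238 237 2
[... 378 characters left out ...]
234 232 209 165 203 229 229 198 134  99  94  97 126 205 231 232
 233 210 170 205 231 233 234 234 233 234]
186 [233 234 232 230 212 168 187 224 229 199 135 100  93  95 124 206 231 234
 231 212 167 192 225 235 235 237 237 236]
188 [233 233 231 231 221 175 172 216 228 194 129 100  97  96 122 194 224 224
 221 210 167 167 203 219 223 230 234 234]
190 [179 156 171 181 165 135 126 127 125 119 114 110 101 101  99 101 101  98
  95  95  87 119 124 107 133 209 232 235]
192 [122  97  93  94  95  97  79  55  54  91  82  54  50  54  53  58  79  90
  92  87  80  91  97  98 121 208 235 237]
194 [120  96  93  95  95 102  80  52  57  95  82  52  52  61  56  59  70  84
  90  89  80  83  87  86  96 167 224 236]
```

```bash
python3 -c "
from h import *
to([533.4,-180.4,222])"
```

```text
t 26.72 tcp [ 545.2 -192.1  242.9] yaw_y -140.3 tilt 3.86 F [-0.1 -0.3  0.2] w 0.351
  tool shift [-15.2   1.1  22. ] dist 27.0
```

Emit:
{"name": "carry_out", "arguments": {"increments": [[0.7,[-4,0,0],0],[1,[-6,0,0],0],[1,[-4,1,0],0],[1,[0,0,0],0],[1,[0,0,5],0],[1,[0,0,6],0],[1,[0,0,5],0],[1,[0,0,3],0],[1,[0,0,0],0],[1,[0,0,0],0]]}}

```text
time: 27.55
tcp_pos: [530.7, -178.8, 219.7]
eef_rot: [-2.839, 1.334, 0.116]
wrist_force: [-0.4, -0.2, 0.9]
gripper_width: 0.001
```

```bash
python3 -c "
from h import *
to([533.4,-180.4,209])"
```

```text
t 27.55 tcp [ 530.7 -178.8  219.7] yaw_y -140.27 tilt 4.22 F [-0.4 -0.2  0.9] w 0.001
  tool shift [ 3.7 -1.4 10.5] dist 11.0
```

Emit:
{"name": "carry_out", "arguments": {"increments": [[1,[2,-1,2],0],[1,[1,0,2],0],[1,[0,0,1.5],0],[1,[0,0,1],0]]}}

```text
time: 27.88
tcp_pos: [533.8, -180.9, 212.7]
eef_rot: [-2.839, 1.334, 0.114]
wrist_force: [-0.1, 0.3, 0.5]
gripper_width: -0.003
```

Emit:
{"name": "carry_out", "arguments": {"increments": [[1,[0,0,1],0],[1,[0,0,1],0]]}}

```text
time: 28.05
tcp_pos: [533.8, -181.1, 210.6]
eef_rot: [-2.839, 1.335, 0.113]
wrist_force: [-0.1, 0.1, -0.9]
gripper_width: -0.0
```

```bash
python3 -c "
from h import *
to([533.4,-180.4,209])"
```

```text
t 28.05 tcp [ 533.8 -181.1  210.6] yaw_y -140.3 tilt 4.14 F [-0.1  0.1 -0.9] w -0.0
  tool shift [-0.7 -0.2  1.6] dist 2.0
```

Emit:
{"name": "carry_out", "arguments": {"increments": [[1,[0,0,1],0],[1,[0,0,1],0]]}}

```text
time: 28.22
tcp_pos: [534.6, -181.0, 210.2]
eef_rot: [-2.838, 1.334, 0.111]
wrist_force: [-0.6, 1.3, 5.7]
gripper_width: -0.002
```

Emit:
{"name": "carry_out", "arguments": {"increments": [[1,[0,0,1],0]]}}

```text
time: 28.3
tcp_pos: [535.1, -180.8, 210.2]
eef_rot: [-2.837, 1.333, 0.11]
wrist_force: [-0.5, 0.7, 4.9]
gripper_width: 0.001
```

```bash
python3 -c "
from h import *
st()"
```

```text
t 28.3 tcp [ 535.1 -180.8  210.2] yaw_y -140.29 tilt 4.02 F [-0.5  0.7  4.9] w 0.001
```

Emit:
{"name": "carry_out", "arguments": {"increments": [[1,[0,0,-4],0],[1,[-4,1,-1],0],[1,[-5,1,0],0],[1,[0,0,0],0],[1,[0,0,0],0]]}}

```text
time: 28.72
tcp_pos: [527.3, -175.0, 216.2]
eef_rot: [-2.837, 1.334, 0.109]
wrist_force: [-0.4, 0.1, -0.6]
gripper_width: -0.001
```

```bash
python3 -c "
from h import *
to([528,-174,209])"
```

```text
t 28.72 tcp [ 527.3 -175.   216.2] yaw_y -140.3 tilt 3.99 F [-0.4  0.1 -0.6] w -0.001
  tool shift [ 0.1 -1.4  7.2] dist 7.0
```

Emit:
{"name": "carry_out", "arguments": {"increments": [[1,[0,-1,2],0],[1,[0,0,1.5],0],[1,[0,0,1],0],[1,[0,0,1],0]]}}

```text
time: 29.05
tcp_pos: [527.4, -173.4, 210.1]
eef_rot: [-2.837, 1.332, 0.11]
wrist_force: [-1.9, 1.4, 7.6]
gripper_width: 0.003
```

Emit:
{"name": "carry_out", "arguments": {"increments": [[1,[0,0,1],0],[1,[0,0,1.5],0]]}}

```text
time: 29.22
tcp_pos: [528.3, -173.0, 210.1]
eef_rot: [-2.835, 1.331, 0.11]
wrist_force: [-3.0, 1.3, 9.5]
gripper_width: -0.003
```

Emit:
{"name": "carry_out", "arguments": {"increments": [[1,[0,0,1.5],0]]}}

```text
time: 29.3
tcp_pos: [528.8, -172.9, 210.2]
eef_rot: [-2.834, 1.33, 0.11]
wrist_force: [-2.4, 1.3, 8.3]
gripper_width: 0.0
```

Emit:
{"name": "carry_out", "arguments": {"increments": [[1,[0,0,-3],0],[1,[0,0,-8],0],[1,[0,0,-15],0],[1,[0,0,-20],0],[1,[0,0,-20],0],[1,[0,0,-20],0],[1,[0,0,-20],0],[1,[0,0,-10],0],[1,[0,0,0],0],[1,[0,0,0],0]]}}

```text
time: 30.13
tcp_pos: [535.3, -178.8, 331.4]
eef_rot: [-2.835, 1.335, 0.112]
wrist_force: [0.2, -0.0, -0.7]
gripper_width: 0.004
```

```bash
python3 lean.py
```

```text
t 30.18 tcp [ 535.2 -178.8  331.2] yaw_y -140.39 tilt 4.11 F [-0.3 -0.1 -0.1] w 0.006
  bar hookframe ex,ey,z: 4.6 10.9 146.3  toolz ex,ey -0.025 0.067 gauge yaw err 0.1 q [-0.46  0.25  0.86  1.66 -0.2   1.39 -2.01]
blue blob [205 159  14  14  91] [211.23 165.84]
blue blob [207 191   2   9  16] [207.44 195.44]
blue blob [210 191   6   8  32] [212.72 194.34]
0 [[205.1, 200.0], [221.2, 198.9], [204.4, 189.9], [220.8, 188.9], [202.9, 167.6], [220.0, 166.7], [205.7, 158.4], [216.2, 157.8]]
2 [[206.1, 200.1], [222.2, 198.5], [205.0, 190.1], [221.4, 188.6], [202.6, 167.9], [219.7, 166.4], [205.1, 158.6], [215.5, 157.7]]
4 [[207.2, 200.2], [223.2, 198.2], [205.7, 190.3], [222.0, 188.3], [202.4, 168.2], [219.4, 166.2], [204.5, 158.8], [214.9, 157.6]]
172 [237 237 231 182  94  52  50  54  72  87  88  91  91  90  91  81  71  65
  74  99 182 226 235 235 237 237 237 237]
174 [237 236 233 199 138 113 112 105 103  96  98  96  96  94  98 110 121 128
 125 120 182 226 235 235 236 236 236 236]
176 [236 237 235 211 158 158 194 206 182 134 100  96  95  97 107 168 221 231
 220 174 176 224 236 237 238 237
[... 380 characters left out ...]
234 230 201 165 210 231 230 196 133  99  93  96 126 205 232 234
 234 198 166 215 233 234 235 235 235 234]
186 [233 233 232 229 196 159 206 232 231 197 137  98  93  94 124 207 232 234
 230 200 155 207 233 234 235 235 236 236]
188 [233 233 233 231 207 164 191 225 227 191 133  97  97  99 122 190 220 224
 221 192 158 193 219 219 222 231 234 234]
190 [179 154 168 182 161 134 124 129 127 118 107  97  91  85  89  92  98  96
  93  88  82 116 119 107 133 210 233 235]
192 [121  97  95  94  97  88  67  50  68  84  70  51  49  52  55  64  85  91
  93  88  80  91  98  92 110 203 235 237]
194 [117  98  94  94  92  89  70  52  64  81  71  54  55  57  55  60  80  93
  89  91  72  75  70  52  70 152 206 179]
```

View pics/lean.png

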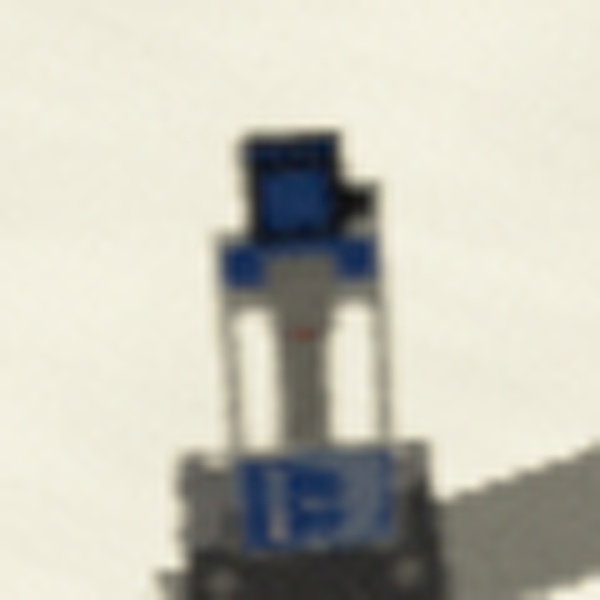

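The last view shows the gauge hanging almost plumb, blue face out and the red pin end showing under the floor at (305,332), with the arm clear. I'll wait a second, check that it's still and that the rest is undisturbed, and then hand in.

Emit:
{"name": "carry_out", "arguments": {"increments": [[1,[0,0,-10],0],[1,[0,0,-10],0],[1,[0,0,0],0],[1,[0,0,0],0],[1,[0,0,0],0],[1,[0,0,0],0],[1,[0,0,0],0],[1,[0,0,0],0],[1,[0,0,0],0],[1,[0,0,0],0]]}}

```text
time: 31.02
tcp_pos: [533.7, -178.1, 347.4]
eef_rot: [-2.837, 1.337, 0.128]
wrist_force: [0.1, -0.8, 0.8]
gripper_width: -0.003
```

Run:
```python
from h import *
a=arm.read_camera("scene").astype(int)
for _ in range(6): b=arm.read_camera("scene").astype(int)
d=lambda p,q,s:np.abs(p-q)[s].mean().round(2)
g=np.s_[155:202,198:228]
print("gauge motion",d(a,b,g),"noise elsewhere",d(a,b,np.s_[300:350,100:200]))
o=cv2.imread("pics/scene0.png")[:,:,::-1].astype(int)
k=(np.abs(o-b).max(2)>60).astype(np.uint8); n,l,s,c=cv2.connectedComponentsWithStats(cv2.morphologyEx(k,cv2.MORPH_OPEN,np.ones((2,2),np.uint8)))
print("changed blobs vs start:",[x.tolist() for x in s[1:] if x[4]>12])
t=arm.read_camera("top").astype(int); o=cv2.imread("pics/top0.png")[:,:,::-1].astype(int)
k=(np.abs(o-t).max(2)>50).astype(np.uint8); n,l,s,c=cv2.connectedComponentsWithStats(cv2.morphologyEx(k,cv2.MORPH_OPEN,np.ones((2,2),np.uint8)))
print("top:",[x.tolist() for x in s[1:] if x[4]>12]); st()
```

```text
gauge motion 1.56 noise elsewhere 1.93
changed blobs vs start: [[217, 0, 51, 24, 364], [287, 0, 31, 86, 1476], [320, 0, 30, 86, 1535], [170, 7, 10, 7, 38], [196, 23, 7, 45, 215], [165, 65, 11, 2, 22], [199, 70, 6, 17, 86], [208, 109, 9, 14, 92], [180, 152, 116, 27, 1161], [180, 169, 130, 56, 1578], [313, 183, 13, 27, 222], [210, 195, 8, 5, 27]]
top: [[241, 110, 228, 230, 19455], [332, 206, 6, 6, 31], [182, 215, 14, 12, 72], [192, 214, 14, 12, 73], [469, 259, 6, 3, 16], [468, 289, 44, 36, 924], [282, 338, 53, 46, 1313], [501, 375, 10, 9, 52]]
t 31.42 tcp [ 533.8 -178.2  347.7] yaw_y -140.38 tilt 4.64 F [-0.8 -0.1  0. ] w 0.002
```

```bash
python3 -c "
from plant import arm
print(arm.hand_in())"
```

```text
the job is handed in; nothing more can be done
None
```

The blue gauge is hanging on the hook with its blue face outward, and I handed the job in at about 31.4 s.

I lifted it by the handle, brought the window over the lip and eased it down. It met first resistance about 2 mm above `hook_mid` and took about 6 N to pass the catch. It then stopped hard with the bar about 9 mm below `hook_mid`. I let go, pressed the handle top at up to 9.5 N to level it, and withdrew.

**Last checks:**
- **Seating:** the handle top stood rigid at about 209–210 mm, against 209 mm expected for fully home. The red pin's end shows under the hook floor in the scene picture. I could not measure the pin's travel directly.
- **At rest:** the gauge's movement between pictures was no more than the camera noise, and the arm was about 140 mm above it.
- **Everything else:** compared with the starting pictures, the changes fit the blue gauge, the arm and their shadows. The orange gauge is still in the rack. The arm hid part of the top view, so that area was not checked.

**Not as planned:**
- **Floor force:** the wrist force touched 13.8 N as the bar met the floor. That is about 16 N on the floor with the gauge's weight, briefly at or just over the 15 N limit.
- **Tilt while carrying:** the tool picked up a tilt of up to about 11°. I stretched the arm out, holding the gauge over the bottle conveyor, to reduce it, and went in with about 4° left. The gauge still leaned about 2° after release, and under about 1° after the final press.

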